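Lay out the plating station

TASK

Get the bench ready for plating: set the larger agar dish on the middle of the round steel stand with the small dish on the middle of its lid, and lift the sample jar off its pedestal, out through the round port in the roof of the storage chamber. Stand the jar midway between the stand and the spirit burner, and the small reagent bottle on the other side of the burner, so that stand, jar, burner and bottle make one straight, evenly spaced row. Everything upright, set down rather than dropped, and leave the little metal snuffer cap and the vial where they are.

Things in the scene. Friction and masses are not known exactly. Their poses are not given: they have to be found in the camera images.
- stand: Low round dark steel stand with a black top, 80 mm diameter, 12 mm high, fixed to the bench. Origin at the centre of its underside, on the bench (z = 0); z up. Its own y axis lies along the line through the stand and the burner. It may be left or right of the burner.
- burner: Unlit spirit burner: squat steel body 64 mm diameter tapering to a brass neck, 78 mm high in all, fixed to the bench. Origin at the centre of its underside, on the bench. Its centre is 190 mm from the centre of the stand at every start.
- chamber: Grey square storage chamber with a white roof, 190 x 190 mm, fixed to the bench. Origin at the centre of its underside, on the bench; x and y parallel to its walls (the two side latches stand 6 mm proud and are only looks). Walls 6 mm thick, roof top 116 mm above the bench, roof 6 mm thick. In the middle of the roof an open round port of 140 mm diameter; under it on the axis a round aluminium pedestal, 48 mm diameter, its top 55 mm above the bench.
- jar_center (a point): Glass sample jar with white screw cap, upright, 40 mm diameter, 60 mm high, about 90 g; the point is its centre, 30 mm above its foot. It starts on the pedestal inside the chamber (centre 85 mm above the bench, its cap just below the roof's top), within a few mm of the pedestal's axis.
- bottle_center (a point): Small amber glass reagent bottle with blue cap and paper label, upright, 46 mm diameter, 88 mm high, about 130 g; the point is its centre, 44 mm above its foot. (The bigger blue-capped bottles, 138 mm high, are not part of the job.) The straight-sided lower body, up to the centre and a little above, is the place to grip.
- dish60_center (a point): Larger lidded agar dish, a flat disc 60 mm diameter, 15 mm high, brown-red agar on top inside a white rim, about 45 g; the point is its centre, 7.5 mm above its underside. Its lid is flat. (The stacks of 90 mm plates are not part of the job.)
- dish35_center (a point): Small lidded agar dish, a flat disc 35 mm diameter, 10 mm high, same look, about 20 g; the point is its centre, 5 mm above its underside.
- snuffer_center (a point): Little loose metal snuffer cap, round, 24 mm diameter, 27 mm high, a bystander standing on the bench; the point is its centre, 13.5 mm up. To be left alone.
- vial_center (a point): Little loose glass vial with black cap, 20 mm diameter, 36 mm high, a bystander standing on the bench; the point is its centre, 18 mm up. To be left alone.
Things that resemble listed ones, but are neither listed nor needed, are in the scene too. Leave any purple or red look-alike of the part that bears jar_center alone.

How it is judged:
By the outcome, as a careful person would: the job done as asked, in the order asked, and still so for the second after the job is handed in, with the robot touching nothing.
It also fails if it takes over 112 s, if anything falls off the work surface, if the arm or the gripper's body presses on something with over 40 N, if the wrist force passes 120 N, or if a joint passes its speed limit or range.

ROBOT

A 6-joint arm with a two-finger parallel gripper is mounted at the origin on the work surface. World frame = base frame: x ahead of the robot, y to its left, z up, the work surface at z = 0. Lengths are in m, angles in degrees, forces in N, time in s.
With the tool pointing down it reaches from about 0.4 to 0.825 m from the base axis. Payload 7 kg.
Tool frame: the origin (TCP) lies at the very end of the fingers, on their centre line; the grasp point (between the pads) lies 19 mm behind it; z points along the fingers, y is the direction in which the jaws open and shut (so a half turn about z gives the same grasp; the last joint's range is limited). The gripper opens to 88 mm and grips with 3 to 60 N. Pads are 19 mm wide; open, the fingers measure 130 mm over their backs; the gripper's body (78 mm by 193 mm) begins 47 mm behind the grasp point.
Start: joints at [79.819, 20.546, 0.682, 0, -70.136, -16.507], TCP at [0.303, 0.603, 0.227] pointing down, gripper open.
Joint ranges: [-176.03, 176.03], [-82.01, 121.73], [-58.28, 71.71], [-173.87, 95.51], [-174.79, -0.11], [-173.66, 173.66]. Speed limits (degrees/s): [136.94, 136.94, 172.46, 180, 180, 180].

INTERFACE

Orientations are given as [roll, pitch, yaw] about the fixed x, y, z axes, in that order (R = Rz(yaw) Ry(pitch) Rx(roll)).
In Python, from plant import ctrl gives the robot as it stands.
- The arm moves only by the tool move_arm, never from a script. Its argument "increments" is a list of rows, each a list of 2 entries, a list of its own where there are three numbers: the shift along the world's x, y, z in mm, then the turn about the world's z in rad. A call has exactly 8 rows; each row shifts and turns the pose as measured when the row begins; what a row does not reach is not made up. A row lasts 1/10 s, in which the tool goes at most 50 mm and 8.59 degrees, less where a joint would pass 70% of its speed; a pose out of reach is approached as far as the arm can. A call with a gripper value outside its range is refused whole. "jaw" is the gripper command: -1 is shut, 1 is fully open, values between are in proportion, set as the call begins (left out, the last holds). The fingers move at their own pace and stop on an object; the grip force is fixed at half the most. Time passes only in rows, so rows that do not move let the fingers close, or fill a call up. It gives the time, the measured TCP pose, the force and the opening at its end, in the units of the state.
- ctrl.get_obs(): the state, without advancing time (a new reading comes with each control period).
- ctrl.snapshot(name): name is "scene" or "top" or "wrist"; returns a dict with "color" (480x640x3 uint8, red, green, blue), "fx", "fy", "cx", "cy" (pixels), "R" (3x3) and "t" (3): a world point X has camera coordinates R X + t. Camera axes: x right, y down, z forward; pixel columns grow to the right and rows downward; lengths in m; the calibration is good to about 2 mm. A picture is of the moment at which its call begins. There is no depth.
- ctrl.close_job(): hands the job in, once; it reports no verdict.
The state is a dict: "clock": time; "joint_pos": joint angles; "qvel": joint speeds; "tau": joint torques, N m; "tool_pos": TCP position; "orientation": TCP orientation; "force": force on the tool from outside, world axes, zero at the start; "moment": the same for the moment, N m; "opening": finger opening in m.
Only numpy, scipy, OpenCV 4.12 (cv2) and the standard library are available. Lean on these libraries where they do the work, as an engineer would, in place of code of your own. Each camera call takes 0.05 s, during which the arm holds its last target.

## Working session

There is one attempt and no reset: what is moved stays moved. The work goes in short steps, Python scripts to look and compute and a tool call to move; the robot and the scene stay as the last step left them, time stands still between calls to the robot, and variables do not carry over. Pictures are saved under pics/ and viewed, and the job is handed in when it is done.

Besides the shell and the picture viewer there is one more tool, called after ">>>" as name(argument=value, ...), one argument or row to a line, values as JSON. move_arm: Moves the arm, as the interface text tells. Its arguments: {"type":"object","properties":{"increments":{"type":"array","items":{"type":"array"}},"jaw":{"type":"number"}},"required":["increments"]}

```bash
ls; mkdir -p pics; cat > h.py <<'E'
import numpy as np, cv2, pickle
from plant import ctrl
def snap(n,f):
    s=ctrl.snapshot(n); cv2.imwrite(f'pics/{f}.png',s['color'][:,:,::-1]); pickle.dump(s,open(f'pics/{f}.pkl','wb')); return s
def ld(f): return pickle.load(open(f'pics/{f}.pkl','rb'))
def ray(s,u,v,z):
    R=np.array(s['R']);t=np.array(s['t']);d=R.T@np.array([(u-s['cx'])/s['fx'],(v-s['cy'])/s['fy'],1]);c=-R.T@t
    return c+d*(z-c[2])/d[2]
def proj(s,X):
    p=np.array(s['R'])@np.array(X)+np.array(s['t']); return s['fx']*p[0]/p[2]+s['cx'],s['fy']*p[1]/p[2]+s['cy']
E
python3 - <<'E'
from h import *
for n in ['scene','top','wrist']:
    s=snap(n,n+'0'); R=np.array(s['R']);print(n,s['fx'],-R.T@np.array(s['t']),R[2])
print(ctrl.get_obs())
E
```

```text
pics
scene 542.9814121600753 [1.01244185 0.32237555 0.98500278] [-0.42417405 -0.26874598 -0.86478435]
top 509.54934746186365 [0.52611088 0.0578749  0.92945876] [ 0.03472171 -0.0263303  -0.99905011]
wrist 354.2996206369222 [0.37635428 0.56541508 0.38391757] [-0.26937277  0.1318333  -0.95396975]
{'clock': 0.15, 'joint_pos': array([ 7.98191449e+01,  2.05818798e+01,  6.45972346e-01, -1.50062723e-02,
       -7.01351364e+01, -1.65061794e+01]), 'qvel': array([-0.06774787, -0.19585713,  0.21027894,  0.06686248,  0.08182798,
        0.09631521]), 'tau': array([-9.09301380e-04, -5.83275568e+01,  2.93290687e+01,  7.00108990e+00,
        8.78999359e-03, -1.05034135e-04]), 'tool_pos': array([0.30301808, 0.60275284, 0.22583929]), 'orientation': array([ 1.79927875e+02, -6.65939730e-03, -2.66921383e+01]), 'force': array([-0.65140329,  0.05136912,  0.04799534]), 'moment': array([ 0.02271986, -0.01926739,  0.01650954]), 'opening': 0.0874573254589179}
```

View pics/top0.png

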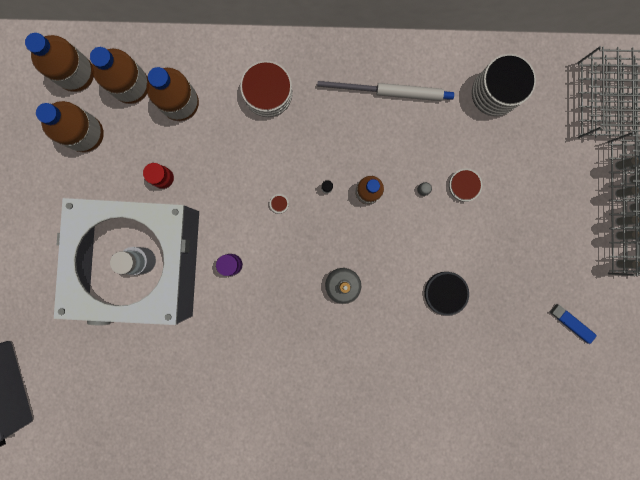

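View pics/scene0.png

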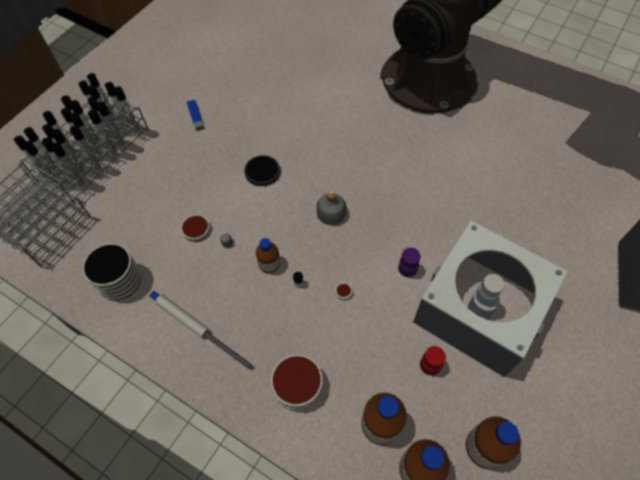

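View pics/wrist0.png

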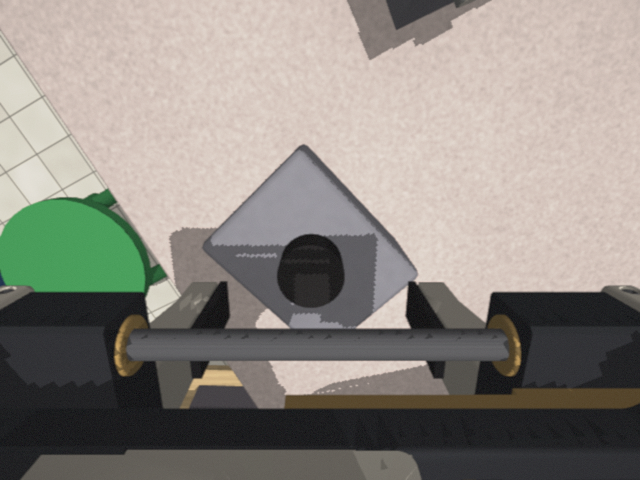

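The top view shows: stand (447,293), burner (342,286), and the chamber with the grey/white-capped jar (121,262). Only that jar is inside the chamber. The purple (228,265) and red (158,175) look-alikes are to be left. The small bottle is at (370,189), about half the size of the blue-capped ones at top left. dish60 is at (465,185), and the 90 mm plate at (266,87) is larger. dish35 is at (279,204), the snuffer at (425,188) and the vial at (327,186). Next I'll measure by masks.

```bash
python3 - <<'E'
from h import *
s=ld('top0'); im=s['color'];hsv=cv2.cvtColor(im,cv2.COLOR_RGB2HSV)
def cc(mask,near,s,zs,name):
    mask=mask.astype(np.uint8)*255
    mask=cv2.morphologyEx(mask,cv2.MORPH_CLOSE,np.ones((3,3)))
    cs,_=cv2.findContours(mask,cv2.RETR_EXTERNAL,cv2.CHAIN_APPROX_NONE)
    cs=[c for c in cs if cv2.contourArea(c)>15]
    c=min(cs,key=lambda c:np.linalg.norm(c.reshape(-1,2).mean(0)-near))
    M=cv2.moments(c);u,v=M['m10']/M['m00'],M['m01']/M['m00']
    x,y,w,h=cv2.boundingRect(c)
    P=ray(s,u,v,zs); 
    dx=np.linalg.norm(ray(s,x,v,zs)-ray(s,x+w,v,zs))*1e3;dy=np.linalg.norm(ray(s,u,y,zs)-ray(s,u,y+h,zs))*1e3
    print(name,'px',round(u,1),round(v,1),'box',x,y,w,h,'size mm %.1f %.1f'%(dx,dy),'xy',P[:2].round(4))
i=im.astype(int);r,g,b=i[...,0],i[...,1],i[...,2]
red=(r>70)&(r-g>45)&(r-b>45)
blue=(b-r>50)
dark=(i.max(2)<45)
cc(dark,(447,293),s,.012,'stand')
cc(red,(465,185),s,.014,'d60agar');cc(red,(279,204),s,.0095,'d35agar')
cc(blue,(374,186),s,.088,'botcap')
cc((r-b>60),(343,287),s,.078,'wick');
cc(dark,(327,186),s,.036,'vialcap')
bright=(i.min(2)>130)&(hsv[...,1]<25)
cc(bright,(121,262),s,.115,'jarcap')
for n,p in [('burner',(342,286)),('jar',(121,262)),('d60',(465,185)),('roof',(120,210)),('bench',(400,240))]: print(n,im[p[1],p[0]])
for f,(u,v,w) in {'a':(400,240,130)}.items(): pass
def crop(s,x0,y0,x1,y1,k): return cv2.resize(s['color'][y0:y1,x0:x1,::-1],None,fx=k,fy=k,interpolation=cv2.INTER_CUBIC)
cv2.imwrite('pics/c1.png',crop(s,250,160,500,330,3)); cv2.imwrite('pics/c2.png',crop(s,40,150,250,340,3))
E
```

```text
stand px 445.4 293.0 box 424 272 44 42 size mm 80.0 75.6 xy [ 0.4585 -0.1861]
d60agar px 465.6 184.3 box 452 171 29 28 size mm 53.1 51.1 xy [ 0.6561 -0.2216]
d35agar px 278.8 203.0 box 272 196 15 15 size mm 27.0 27.2 xy [0.6171 0.1171]
botcap px 372.8 185.5 box 367 180 13 12 size mm 21.7 20.0 xy [ 0.6411 -0.0434]
wick px 344.7 287.1 box 340 282 10 11 size mm 16.7 18.3 xy [0.4714 0.0007]
vialcap px 326.9 185.9 box 322 181 11 11 size mm 19.4 19.5 xy [0.6459 0.0313]
jarcap px 118.0 261.3 box 53 198 131 127 size mm 204.9 200.5 xy [0.5104 0.3623]
burner [164 124  68]
jar [170 165 156]
d60 [97 42 31]
roof [171 172 168]
bench [158 144 138]
```

View pics/c1.png

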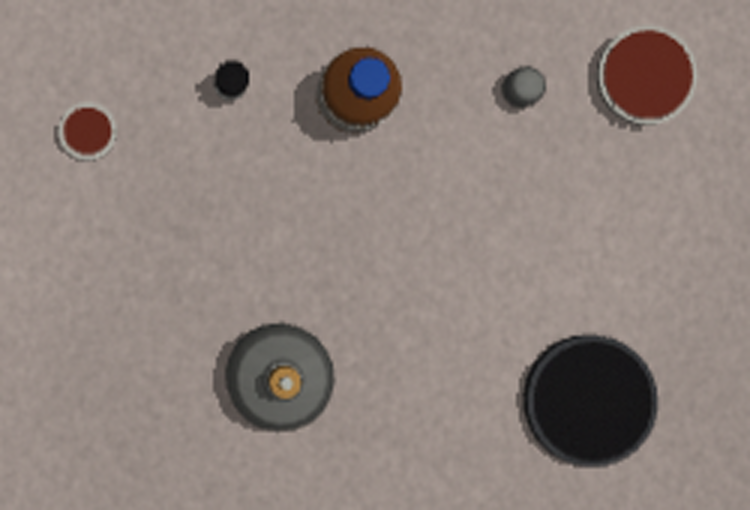

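View pics/c2.png

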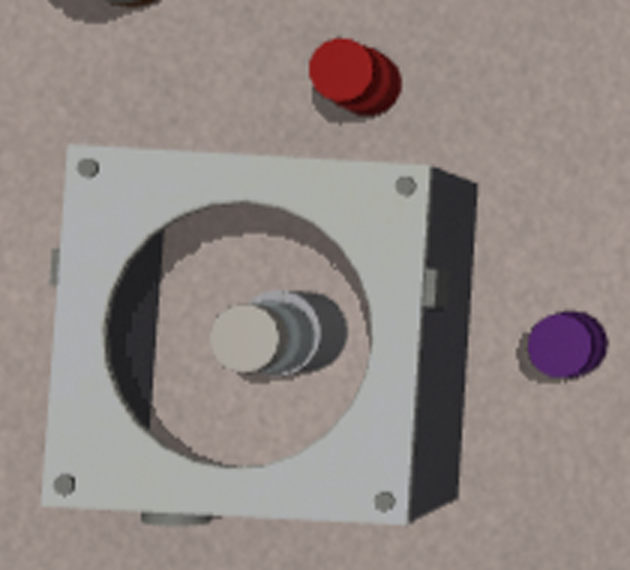

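The crops confirm the choices: stand about (446.8,293.3), burner neck about (345.3,287.7), jar cap about (122,262.5), and dishes with white rims. The jar body under the cap is clear glass. Next I'll refine against the sizes given and the scene view.

```bash
python3 - <<'E'
from h import *
s=ld('top0')
P=lambda u,v,z:ray(s,u,v,z)[:2]
st=P(446.8,293.3,.010);bu=P(345.3,287.7,.078);print('stand',st,'burn',bu,np.linalg.norm(st-bu))
print('d60',P(250+647.5/3,160+75.5/3,.012)); print('d35',P(250+87.5/3,160+131.5/3,.008))
print('bot',P(250+370/3,160+78/3,.088)); print('snuf',P(250+525/3,160+85/3,.027))
print('jar',P(40+245/3,150+339/3,.115)); print('purple',P(40+560/3,150+344/3,.06))
sc=[(88,167),(405,186),(385,501),(65,484)]
q=[P(40+a/3,150+b/3,.117) for a,b in sc];print('chamber',np.mean(q,0), q)
print('port',P(40+238/3,150+335/3,.116))
# scene
s2=ld('scene0');i=s2['color'].astype(int);r,g,b=i[...,0],i[...,1],i[...,2]
def cc(mask,near,z,name,s=s2):
    cs,_=cv2.findContours(mask.astype(np.uint8)*255,cv2.RETR_EXTERNAL,cv2.CHAIN_APPROX_NONE)
    c=min([c for c in cs if cv2.contourArea(c)>10],key=lambda c:np.linalg.norm(c.reshape(-1,2).mean(0)-near))
    M=cv2.moments(c);u,v=M['m10']/M['m00'],M['m01']/M['m00'];print(name,'scene',round(u,1),round(v,1),cv2.boundingRect(c),ray(s,u,v,z)[:2].round(4))
red=(r-g>45)&(r-b>45)
cc(red,(195,228),.014,'d60');cc(red,(344,291),.009,'d35')
cc(b-r>50,(265,244),.083,'botcap')
cc(i.max(2)<50,(262,170),.011,'stand')
cc((r-b>50),(331,196),.07,'wick')
cv2.imwrite('pics/c3.png',cv2.resize(s2['color'][140:330,170:420,::-1],None,fx=3,fy=3,interpolation=cv2.INTER_CUBIC)); cv2.imwrite('pics/c4.png',cv2.resize(s2['color'][200:380,380:580,::-1],None,fx=3,fy=3,interpolation=cv2.INTER_CUBIC))
E
```

```text
stand [ 0.45786905 -0.18914093] burn [ 4.70364550e-01 -3.19187131e-04] 0.18923474238805565
d60 [ 0.65478915 -0.22259424]
d35 [0.6157664  0.11650338]
bot [ 0.64016016 -0.04435895]
snuf [ 0.6457761 -0.1444516]
jar [0.50772779 0.35653411]
purple [0.50587179 0.20037986]
chamber [0.5103709  0.36044879] [array([0.59709121, 0.43993657]), array([0.58959433, 0.27422301]), array([0.4237876 , 0.28082562]), array([0.43101046, 0.44680997])]
port [0.50980589 0.35986786]
d60 scene 194.3 226.5 (184, 218, 22, 18) [ 0.6582 -0.2228]
d35 scene 342.7 289.5 (338, 286, 10, 9) [0.618  0.1145]
botcap scene 264.6 243.4 (260, 239, 10, 10) [ 0.6429 -0.0459]
stand scene 262.0 170.6 (245, 156, 35, 30) [ 0.4631 -0.1868]
wick scene 330.6 195.5 (328, 192, 7, 6) [ 4.754e-01 -4.000e-04]
```

View pics/c3.png

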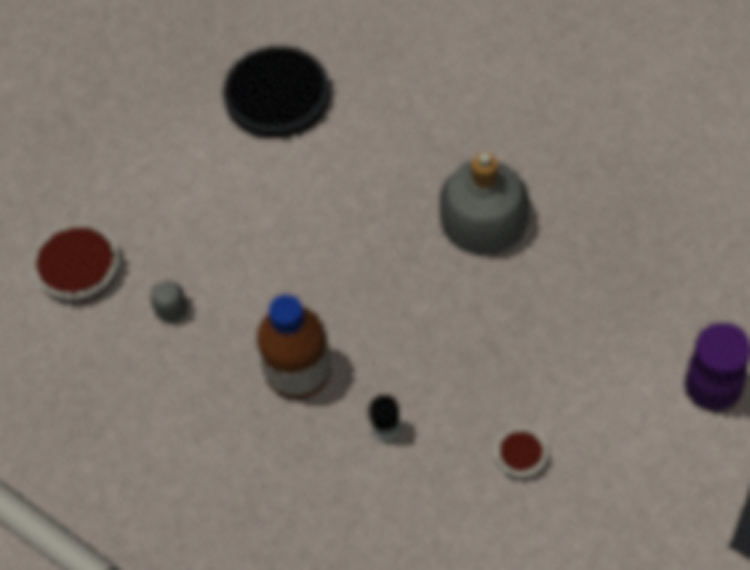

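View pics/c4.png

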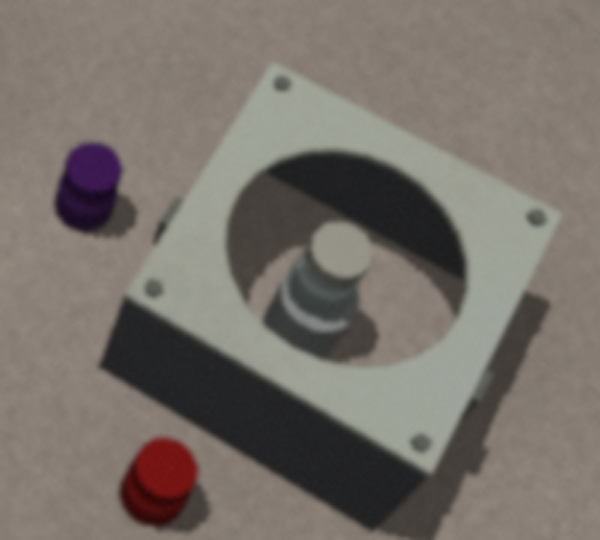

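>>> move_arm(
  increments=[
    [[15,-34,2],-0.145],
    [[15,-34,0],-0.145],
    [[15,-34,0],-0.145],
    [[15,-34,0],-0.145],
    [[15,-34,0],-0.145],
    [[15,-34,0],-0.145],
    [[15,-34,0],-0.145],
    [[15,-34,0],-0.145],
  ],
  jaw=1,
)

```text
clock: 0.95
tool_pos: [0.423, 0.3232, 0.2237]
orientation: [179.7, -0.2, -95.1]
force: [0.6, 0.6, -0.1]
opening: 0.0875
```

>>> move_arm(
  increments=[
    [[14,-34,0],0],
    [[14,-34,0],0],
    [[14,-34,0],0],
    [[14,-34,0],0],
    [[14,-34,0],0],
    [[14,-34,0],0],
    [[14,-34,0],0],
    [[14,-34,0],0],
  ],
)

```text
clock: 1.75
tool_pos: [0.5366, 0.0388, 0.2236]
orientation: [179.6, -0.1, -95.4]
force: [0.0, 0.6, -0.6]
opening: 0.0875
```

>>> move_arm(
  increments=[
    [[15,-34,-10],0],
    [[15,-34,-10],0],
    [[15,-34,-10],0],
    [[15,-34,-10],0],
    [[15,-34,-10],0],
    [[15,-34,-10],0],
    [[15,-34,-10],0],
    [[0,0,0],0],
  ],
)

```text
clock: 2.55
tool_pos: [0.6445, -0.2136, 0.1486]
orientation: [179.5, -0.1, -95.6]
force: [-0.8, 1.4, -0.3]
opening: 0.088
```

```bash
python3 - <<'E'
from h import *
s=snap('wrist','w1');print(ctrl.get_obs()['tool_pos'],ctrl.get_obs()['orientation'],ctrl.get_obs()['joint_pos'])
for n,X in [('d60',(.6565,-.2227,.012)),('stand',(.4595,-.188,.012))]: print(n,proj(s,X))
E
```

```text
[ 0.64406255 -0.21214936  0.1492782 ] [ 1.79563857e+02 -4.08941576e-02 -9.55407180e+01] [-1.79409693e+00  2.40919569e+01 -4.34022342e+00  1.39371331e-02
 -6.20057033e+01 -3.75336557e+00]
d60 (np.float64(301.258844607907), np.float64(217.90957910190065))
stand (np.float64(529.5414232618162), np.float64(234.7222563253992))
```

View pics/w1.png

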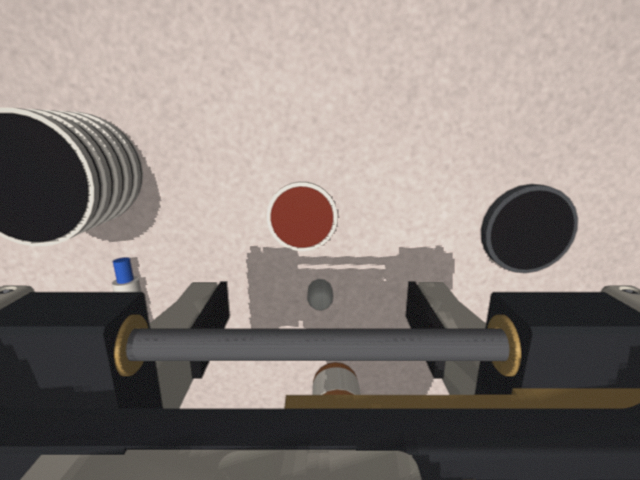

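The wrist view shows dish60 at (302.5,215.5), stand top at about (529,228), snuffer at (319,294) and bottle at the bottom edge, all clear of the fingers.

```bash
cat >> h.py <<'E'
def ell(mask,near,amin=50):
    cs,_=cv2.findContours(mask.astype(np.uint8)*255,cv2.RETR_EXTERNAL,cv2.CHAIN_APPROX_NONE)
    c=min([c for c in cs if cv2.contourArea(c)>amin],key=lambda c:np.linalg.norm(c.reshape(-1,2).mean(0)-near))
    M=cv2.moments(c);return M['m10']/M['m00'],M['m01']/M['m00'],cv2.boundingRect(c)
def RED(s):
    i=s['color'].astype(int);r,g,b=i[...,0],i[...,1],i[...,2];return (r-g>45)&(r-b>45)
def DARK(s,t=50): return s['color'].max(2)<t
E
python3 - <<'E'
from h import *
s=ld('w1')
u,v,b=ell(RED(s),(302,215));p=ray(s,u,v,.014);print('d60',u,v,b,p, (ray(s,b[0],v,.014)-ray(s,b[0]+b[2],v,.014))*1e3)
u,v,b=ell(DARK(s,40),(529,228));p=ray(s,u,v,.012);print('stand',u,v,b,p,np.linalg.norm(ray(s,b[0],v,.012)-ray(s,b[0]+b[2],v,.012))*1e3)
print('snuf',ray(s,319,288,.027))
E
```

```text
d60 301.4439566871525 216.69037167105645 (271, 187, 62, 60) [ 0.65610534 -0.22423765  0.014     ] [52.41568096 -5.18235679  0.        ]
stand 531.996581015826 229.58112156779808 (492, 191, 81, 78) [ 0.45774283 -0.19252581  0.012     ] 70.98269270835316
snuf [ 0.64714112 -0.16278842  0.027     ]
```

>>> move_arm(
  increments=[
    [[4,-4,-10],0.03],
    [[4,-4,-20],0],
    [[4,-3,-20],0],
    [[0,0,-20],0],
    [[0,0,-20],0],
    [[0,0,-15],0],
    [[0,0,-10],0],
    [[0,0,0],0],
  ],
)

```text
clock: 3.4
tool_pos: [0.6564, -0.2182, 0.0335]
orientation: [179.8, -0.0, -93.5]
force: [0.5, 0.9, -0.2]
opening: 0.0878
```

```bash
python3 - <<'E'
from h import *
s=snap('wrist','w2');o=ctrl.get_obs();print(o['tool_pos'],o['orientation'],o['force'])
E
```

```text
[ 0.65695284 -0.21838476  0.03440707] [ 1.79856252e+02 -2.44368910e-02 -9.35370000e+01] [0.21074081 0.47285866 0.94544148]
```

View pics/w2.png

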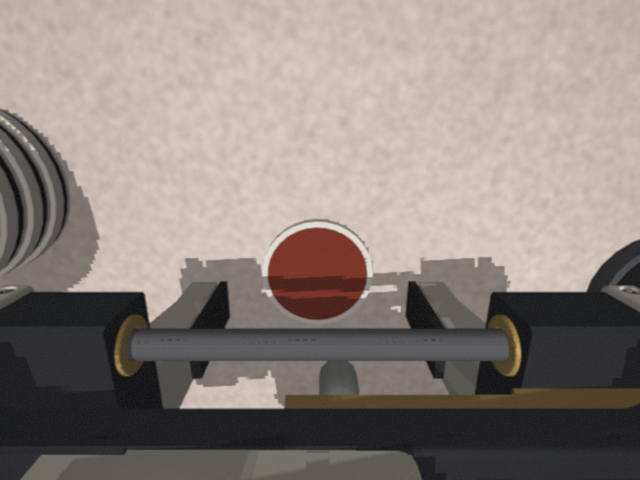

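```bash
python3 - <<'E'
from h import *
s=ld('w2');u,v,b=ell(RED(s),(318,270));print(u,v,b,ray(s,318,270,.014),proj(s,(.657,-.2184,.0344)))
E
```

```text
317.08180981191634 256.3197860493665 (269, 228, 98, 52) [ 0.65579794 -0.22654904  0.014     ] (np.float64(316.8734266331575), np.float64(301.3982820550127))
```

>>> move_arm(
  increments=[
    [[0,-3,-10],0],
    [[0,-3,-10],0],
    [[0,0,-8],0],
    [[0,0,-3],0],
    [[0,0,0],0],
    [[0,0,0],0],
    [[0,0,0],0],
    [[0,0,0],0],
  ],
)

```text
clock: 4.25
tool_pos: [0.6589, -0.2254, 0.0039]
orientation: [-179.9, -0.1, -93.5]
force: [-0.5, 0.0, 0.4]
opening: 0.0879
```

>>> move_arm(
  increments=[
    [[-2,0,-1],0],
    [[0,0,0],0],
    [[0,0,0],0],
    [[0,0,0],0],
    [[0,0,0],0],
    [[0,0,0],0],
    [[0,0,0],0],
    [[0,0,0],0],
  ],
  jaw=-1,
)

```text
clock: 5.05
tool_pos: [0.6571, -0.2253, 0.0037]
orientation: [-179.8, -0.1, -93.5]
force: [0.4, -0.2, -0.1]
opening: 0.0591
```

>>> move_arm(
  increments=[
    [[0,0,0],0],
    [[0,0,5],0],
    [[0,0,10],0],
    [[0,0,15],0],
    [[0,0,15],0],
    [[0,0,15],0],
    [[0,0,10],0],
    [[0,0,0],0],
  ],
)

```text
clock: 5.85
tool_pos: [0.6579, -0.2256, 0.0822]
orientation: [-179.6, -0.1, -93.5]
force: [-0.1, -0.3, 0.3]
opening: 0.0593
```

```bash
python3 - <<'E'
from h import *
s=snap('wrist','w3');o=ctrl.get_obs();print(o['tool_pos'],o['orientation'],o['force'],o['opening'])
u,v,b=ell(RED(s),(318,310));z=o['tool_pos'][2]+.0105;print(u,v,b,ray(s,u,v,z))
E
```

```text
[ 0.65761399 -0.22546236  0.08144873] [-1.79664915e+02 -7.83933690e-02 -9.35009768e+01] [-0.5501926   0.42874629 -0.69630511] 0.05896822984065925
320.7291779584462 305.6719060523938 (265, 294, 110, 20) [ 0.65650918 -0.22797212  0.09194873]
```

View pics/w3.png

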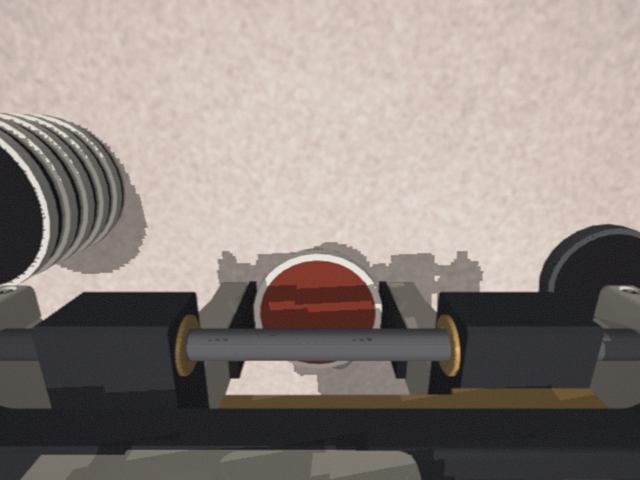

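>>> move_arm(
  increments=[
    [[-20,4,0],0],
    [[-30,5,0],0],
    [[-30,5,0],0],
    [[-30,5,0],0],
    [[-30,5,0],0],
    [[-30,5,0],0],
    [[-22,5,0],0],
    [[0,0,0],0],
  ],
)

```text
clock: 6.7
tool_pos: [0.4542, -0.1899, 0.0759]
orientation: [179.9, -0.0, -93.6]
force: [1.1, -0.5, -0.6]
opening: 0.0589
```

```bash
python3 - <<'E'
from h import *
s=snap('wrist','w4');o=ctrl.get_obs();print(o['tool_pos'],o['orientation'],o['force'],o['opening'])
s=snap('top','t4');s=snap('scene','s4')
cv2.imwrite('pics/t4c.png',cv2.resize(ld('t4')['color'][220:370,350:550,::-1],None,fx=3,fy=3));cv2.imwrite('pics/s4c.png',cv2.resize(s['color'][80:260,160:400,::-1],None,fx=3,fy=3))
E
```

```text
[ 0.45586799 -0.19012696  0.07621655] [ 1.79950617e+02 -3.54836025e-02 -9.35718878e+01] [-0.12568965  0.51619138 -0.12266496] 0.05942032248128897
```

View pics/w4.png

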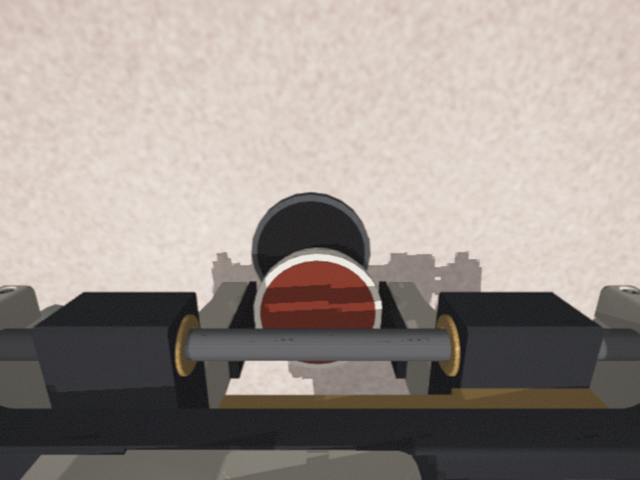

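View pics/s4c.png

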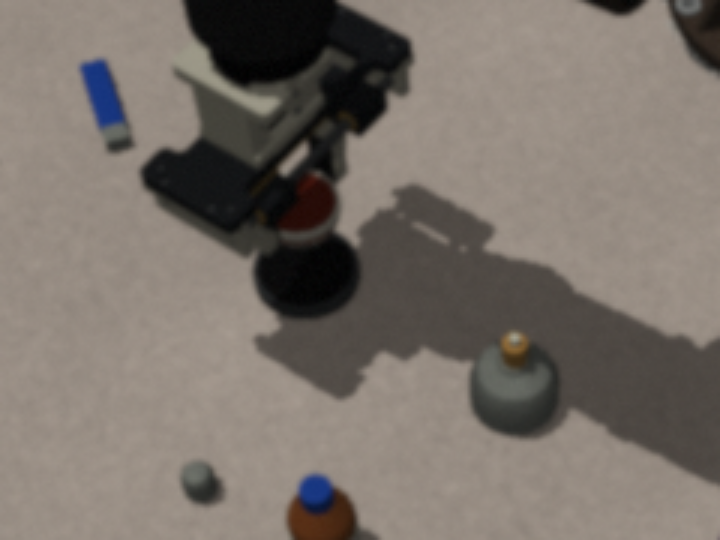

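```bash
python3 - <<'E'
from h import *
s=ld('w4');o=ctrl.get_obs();zt=.0762-.0037+.015
def fit(pts,z,r):
    from scipy.optimize import least_squares
    q=np.array([ray(s,*p,z)[:2] for p in pts])
    f=least_squares(lambda c:np.hypot(*(q-c[:2]).T)-c[2],[*q.mean(0),r]);return f.x.round(4),np.abs(f.fun).max().round(4)
i=s['color'].astype(int)
# stand outer edge: radial scan from centre for jump to bright bench
def scan(c,angs,cond,rmax=90):
    out=[]
    for a in np.radians(angs):
        for k in np.arange(20,rmax,.5):
            u,v=c[0]+k*np.cos(a),c[1]+k*np.sin(a)
            if cond(i[int(round(v)),int(round(u))]): out.append((u,v));break
    return out
st=scan((311,248),range(175,366,6),lambda p:p.min()>150)
print('stand',fit(st,.012,.04))
red=lambda p:p[0]-p[1]>45
# dish agar edge
d=scan((319,308),list(range(185,356,6)),lambda p:not(p[0]-p[1]>40) and p[0]>120)
print('dish agar',fit(d,zt-.001,.026),len(d)); print(d[:2],d[len(d)//2],d[-1])
d2=[(255,305),(382,308),(318,248),(318,364)]
print('rim',[ray(s,*p,zt) for p in d2]); print('tcp',o['tool_pos'])
E
```

```text
stand (array([ 0.4585, -0.1939,  0.0393]), np.float64(0.0009))
dish agar (array([ 0.4548, -0.1882,  0.027 ]), np.float64(0.0004)) 29
[(np.float64(260.224512812587), np.float64(302.8578111778882)), (np.float64(262.0656233600355), np.float64(296.9330782681604))] (np.float64(318.1622844910104), np.float64(260.0073106324932)) (np.float64(373.5900383402727), np.float64(301.29718611271693))
rim [array([ 0.48304571, -0.19556946,  0.0875    ]), array([ 0.42463773, -0.19026854,  0.0875    ]), array([ 0.4523819, -0.2214336,  0.0875   ]), array([ 0.45605734, -0.16171601,  0.0875    ])]
tcp [ 0.45827803 -0.19043423  0.07648528]
```

>>> move_arm(
  increments=[
    [[0,0,-10],0],
    [[0,0,-15],0],
    [[0,0,-12],0],
    [[0,0,-8],0],
    [[0,0,0],0],
    [[0,0,0],0],
    [[0,0,0],0],
    [[0,0,0],0],
  ],
)

```text
clock: 7.65
tool_pos: [0.4627, -0.1911, 0.0267]
orientation: [-180.0, -0.1, -93.5]
force: [-0.5, 0.8, 0.1]
opening: 0.0592
```

```bash
python3 - <<'E'
from h import *
s=snap('wrist','w5');o=ctrl.get_obs();print(o['tool_pos'],o['orientation'],o['force'],o['opening'])
s=snap('top','t5');snap('scene','s5')
a=cv2.resize(ld('t5')['color'][235:355,380:510,::-1],None,fx=3,fy=3)
b=cv2.resize(ld('s5')['color'][130:220,210:320,::-1],None,fx=4,fy=4)
h=max(a.shape[0],b.shape[0]);c=np.zeros((h,a.shape[1]+b.shape[1],3),np.uint8);c[:a.shape[0],:a.shape[1]]=a;c[:b.shape[0],a.shape[1]:]=b
cv2.imwrite('pics/c5.png',c[:, :800])
E
```

```text
[ 0.46271345 -0.19106841  0.02679974] [-1.79963575e+02 -8.79191539e-02 -9.35477640e+01] [ 0.53056387 -0.66905831 -0.47049567] 0.05920598940971967
```

View pics/w5.png

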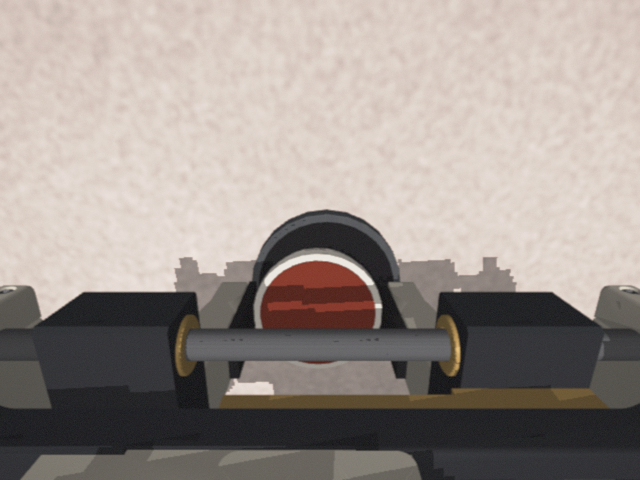

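View pics/c5.png

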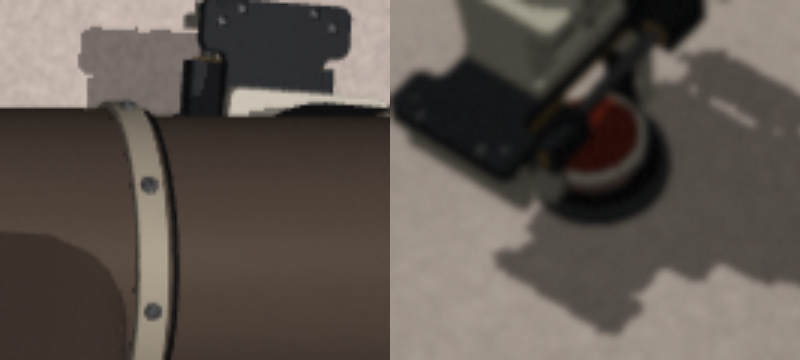

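```bash
cat >> h.py <<'E'
from scipy.optimize import least_squares
def fit(s,pts,z,r):
    q=np.array([ray(s,*p,z)[:2] for p in pts])
    f=least_squares(lambda c:np.hypot(*(q-c).T)-r,q.mean(0),loss='soft_l1',f_scale=.001);return f.x.round(4),np.abs(f.fun).max().round(4)
def scan(s,c,angs,cond,r0=20,rmax=110):
    out=[];i=s['color'].astype(int)
    for a in np.radians(angs):
        for k in np.arange(r0,rmax,.5):
            u,v=c[0]+k*np.cos(a),c[1]+k*np.sin(a)
            if cond(i[int(round(v)),int(round(u))]): out.append((u,v));break
    return out
E
python3 - <<'E'
from h import *
s=ld('w5');zt=.0268-.0037+.015
st=scan(s,(327,275),range(215,326,5),lambda p:p.min()>150,50)
print(st[0],st[len(st)//2],st[-1]);print('stand',fit(s,st,.011,.04))
d=scan(s,(319,308),range(190,351,5),lambda p:p.max()<75,50)
print(d[0],d[len(d)//2],d[-1]);print('dish',fit(s,d,zt,.030)); 
e=[(318,364),(318,248)];print([ray(s,*p,zt) for p in e])
E
```

```text
(np.float64(269.2497808776261), np.float64(234.56286123725124)) (np.float64(327.0), np.float64(208.5)) (np.float64(382.7023390116514), np.float64(235.99680232812884))
stand (array([ 0.4588, -0.1935]), np.float64(0.0007))
(np.float64(254.49509217770037), np.float64(296.62604436281606)) (np.float64(319.0), np.float64(247.0)) (np.float64(380.550484563263), np.float64(297.14698889581683))
dish (array([ 0.463 , -0.1924]), np.float64(0.001))
[array([ 0.46446181, -0.16278188,  0.0381    ]), array([ 0.46084608, -0.22252658,  0.0381    ])]
```

>>> move_arm(
  increments=[
    [[-4,-1,0],0],
    [[0,0,0],0],
    [[0,0,-3],0],
    [[0,0,-3],0],
    [[0,0,-2],0],
    [[0,0,0],0],
    [[0,0,0],0],
    [[0,0,0],0],
  ],
)

```text
clock: 8.6
tool_pos: [0.4583, -0.1921, 0.0186]
orientation: [-179.9, -0.1, -93.5]
force: [-0.2, 0.5, 0.0]
opening: 0.0593
```

>>> move_arm(
  increments=[
    [[0,0,-1],0],
    [[0,0,-1],0],
    [[0,0,-1],0],
    [[0,0,0],0],
    [[0,0,0],0],
    [[0,0,0],0],
    [[0,0,0],0],
    [[0,0,0],0],
  ],
)

```text
clock: 9.4
tool_pos: [0.4586, -0.1921, 0.0156]
orientation: [-179.9, -0.1, -93.5]
force: [0.0, 0.7, -0.1]
opening: 0.0594
```

```bash
python3 - <<'E'
from h import *
s=snap('wrist','w6');o=ctrl.get_obs();print(o['tool_pos'],o['orientation'],o['force'],o['opening'])
zt=.027
st=scan(s,(319,275),range(215,326,5),lambda p:p.min()>150,50)
print('stand',fit(s,st,.011,.04))
d=scan(s,(319,308),range(190,351,5),lambda p:p.max()<75,50)
print('dish',fit(s,d,zt,.030)); 
E
```

```text
[ 0.45858307 -0.19211625  0.01561204] [-1.79871417e+02 -8.25322345e-02 -9.35415373e+01] [0.13960837 1.09617679 0.62429189] 0.059110360336216985
stand (array([ 0.4585, -0.1938]), np.float64(0.0007))
dish (array([ 0.4589, -0.1934]), np.float64(0.001))
```

>>> move_arm(
  increments=[
    [[0,0,0],0],
    [[0,0,0],0],
    [[0,0,0],0],
    [[0,0,0],0],
    [[0,0,0],0],
    [[0,0,5],0],
    [[0,0,15],0],
    [[0,0,25],0],
  ],
  jaw=0.8,
)

```text
clock: 10.25
tool_pos: [0.4561, -0.192, 0.0594]
orientation: [179.7, -0.1, -93.6]
force: [0.3, 0.0, 0.1]
opening: 0.0788
```

>>> move_arm(
  increments=[
    [[2,2,40],0],
    [[10,20,40],0],
    [[18,36,20],0],
    [[20,40,5],0],
    [[20,40,0],0],
    [[20,40,0],0],
    [[20,40,0],0],
    [[20,36,0],0],
  ],
)

```text
clock: 11.05
tool_pos: [0.588, 0.0682, 0.1783]
orientation: [-179.7, 0.1, -94.0]
force: [0.0, -1.1, -0.1]
opening: 0.0787
```

>>> move_arm(
  increments=[
    [[20,30,-10],0],
    [[10,20,-20],0],
    [[0,0,-20],0],
    [[0,0,0],0],
    [[0,0,0],0],
    [[0,0,0],0],
    [[0,0,0],0],
    [[0,0,0],0],
  ],
)

```text
clock: 11.85
tool_pos: [0.6221, 0.1254, 0.1322]
orientation: [-179.3, 0.2, -93.7]
force: [-0.0, -0.1, -0.1]
opening: 0.0785
```

```bash
python3 - <<'E'
from h import *
s=snap('wrist','w7');o=ctrl.get_obs();print(o['tool_pos'],o['orientation'],o['joint_pos'])
u,v,b=ell(RED(s),(320,220));print('d35',u,v,b,ray(s,u,v,.0095))
t=snap('top','t7');i=t['color']
cv2.imwrite('pics/t7c.png',cv2.resize(i[220:370,300:500,::-1],None,fx=4,fy=4,interpolation=cv2.INTER_CUBIC))
E
```

```text
[0.62225665 0.12542589 0.13233323] [-179.29313476    0.25030092  -93.67056053] [ 29.09072204  20.50701128 -12.49600068   0.20686219 -56.26728951
 -32.87660575]
d35 324.30350350350346 217.69029029029028 (308, 202, 34, 33) [0.61740771 0.11473366 0.0095    ]
```

View pics/w7.png

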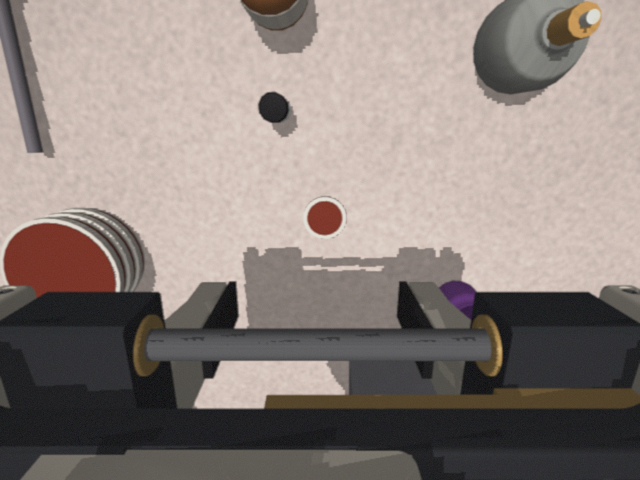

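View pics/t7c.png

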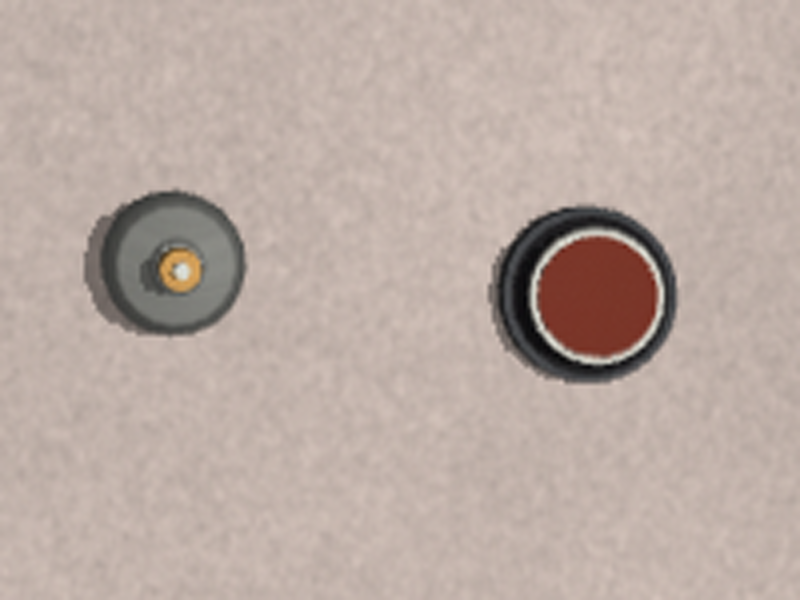

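```bash
python3 - <<'E'
from h import *
s=ld('t7')
st=scan(s,(300+588.5/4,220+293.5/4),range(-60,60,5),lambda p:p.min()>120,15,40); st+=scan(s,(300+588.5/4,220+293.5/4),range(200,300,5),lambda p:p.min()>120,15,40)
print('stand',fit(s,st,.010,.04))
u,v,b=ell(RED(s),(449,294));print('d60',ray(s,u,v,.0265))
sc=scan(s,(343.4,285.9),range(-60,90,5),lambda p:p.min()>110,12,40);print('burn body',fit(s,sc,.03,.032),'neck',ray(s,300+180.5/4,220+270/4,.078))
E
```

```text
stand (array([ 0.4457, -0.184 ]), np.float64(0.0139))
d60 [ 0.45855936 -0.18853465  0.0265    ]
burn body (array([0.4729, 0.0119]), np.float64(0.0045)) neck [ 4.70694011e-01 -2.29092275e-05  7.80000000e-02]
```

>>> move_arm(
  increments=[
    [[-2,-4,-15],0],
    [[-2,-4,-25],0],
    [[-1,-3,-25],0],
    [[0,0,-20],0],
    [[0,0,-15],0],
    [[0,0,0],0],
    [[0,0,0],0],
    [[0,0,0],0],
  ],
  jaw=0.3,
)

```text
clock: 12.75
tool_pos: [0.6193, 0.1136, 0.0342]
orientation: [-178.9, 0.5, -93.7]
force: [-0.1, 0.5, -0.1]
opening: 0.0567
```

```bash
python3 - <<'E'
from h import *
s=snap('wrist','w8');o=ctrl.get_obs();print(o['tool_pos'],o['orientation'])
d=scan(s,(320,275),range(185,356,5),lambda p:p[0]-p[1]<35,5,90)
print(d[0],d[len(d)//2],d[-1],fit(s,d,.0095,.0138))
E
```

```text
[0.61954781 0.11375805 0.03449203] [-178.83943817    0.47427806  -93.72534649]
(np.float64(299.07991134007335), np.float64(273.1697294022992)) (np.float64(320.0), np.float64(258.5)) (np.float64(344.9048674522936), np.float64(272.8211064313085)) (array([0.6177, 0.1144]), np.float64(0.0006))
```

View pics/w8.png

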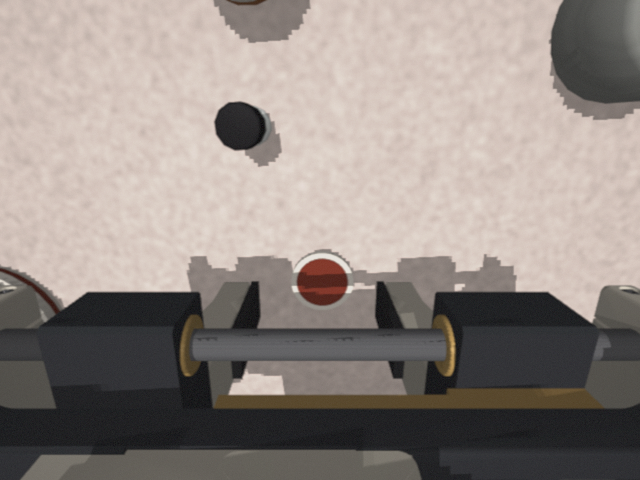

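>>> move_arm(
  increments=[
    [[-2,0,-10],0],
    [[0,0,-10],0],
    [[0,0,-8],0],
    [[0,0,-3],0],
    [[0,0,0],0],
    [[0,0,0],0],
    [[0,0,0],0],
    [[0,0,0],0],
  ],
)

```text
clock: 13.6
tool_pos: [0.6183, 0.1143, 0.0026]
orientation: [-178.7, 0.5, -93.7]
force: [-0.5, 0.1, 0.3]
opening: 0.057
```

>>> move_arm(
  increments=[
    [[0,0,0],0],
    [[0,0,0],0],
    [[0,0,0],0],
    [[0,0,0],0],
    [[0,0,0],0],
    [[0,0,0],0],
    [[0,0,0],0],
    [[0,0,0],0],
  ],
  jaw=-1,
)

```text
clock: 14.4
tool_pos: [0.6187, 0.1145, 0.0033]
orientation: [-178.6, 0.6, -93.7]
force: [-0.3, 0.4, -0.1]
opening: 0.0339
```

>>> move_arm(
  increments=[
    [[0,0,5],0],
    [[0,0,10],0],
    [[0,0,20],0],
    [[0,0,30],0],
    [[0,0,40],0],
    [[0,0,30],0],
    [[0,0,10],0],
    [[0,0,0],0],
  ],
)

```text
clock: 15.2
tool_pos: [0.6176, 0.1137, 0.1583]
orientation: [-178.6, 0.6, -93.7]
force: [0.1, 0.4, -0.7]
opening: 0.0335
```

```bash
python3 - <<'E'
from h import *
s=snap('wrist','w9');o=ctrl.get_obs();print(o['tool_pos'],o['orientation'],o['opening'])
E
```

```text
[0.61735858 0.11357176 0.15750363] [-178.61854859    0.56391523  -93.69425818] 0.03382950286764139
```

View pics/w9.png

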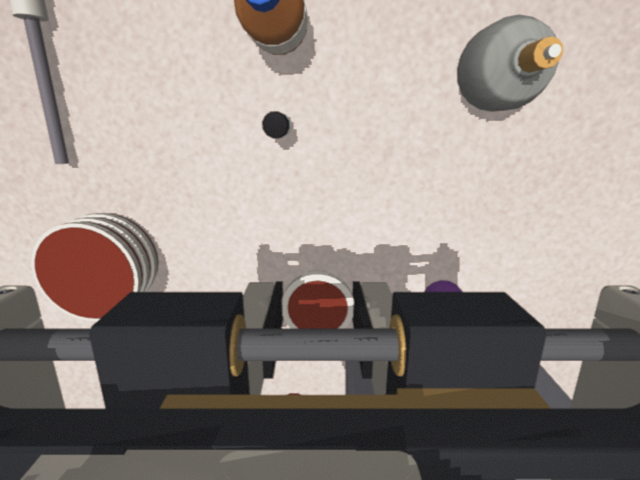

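>>> move_arm(
  increments=[
    [[-8,-15,0],0],
    [[-16,-31,0],0],
    [[-20,-38,0],0],
    [[-20,-38,0],0],
    [[-20,-38,0],0],
    [[-20,-38,0],0],
    [[-20,-38,0],0],
    [[-20,-38,0],0],
  ],
)

```text
clock: 16.05
tool_pos: [0.4587, -0.1687, 0.1448]
orientation: [-179.7, 0.3, -93.4]
force: [1.6, -0.8, 0.2]
opening: 0.0336
```

>>> move_arm(
  increments=[
    [[-12,-25,-5],0],
    [[0,-5,-20],0],
    [[0,0,-25],0],
    [[0,0,-25],0],
    [[0,0,-15],0],
    [[0,0,0],0],
    [[0,0,0],0],
    [[0,0,0],0],
  ],
)

```text
clock: 16.85
tool_pos: [0.4303, -0.2062, 0.0448]
orientation: [179.3, 0.4, -94.0]
force: [-0.2, -0.2, 0.4]
opening: 0.0337
```

```bash
python3 - <<'E'
from h import *
s=snap('wrist','w10');o=ctrl.get_obs();print(o['tool_pos'],o['orientation'],o['opening'])
E
```

```text
[ 0.43050904 -0.20614149  0.04504069] [179.36857339   0.35571789 -94.02535427] 0.033631293661430584
```

View pics/w10.png

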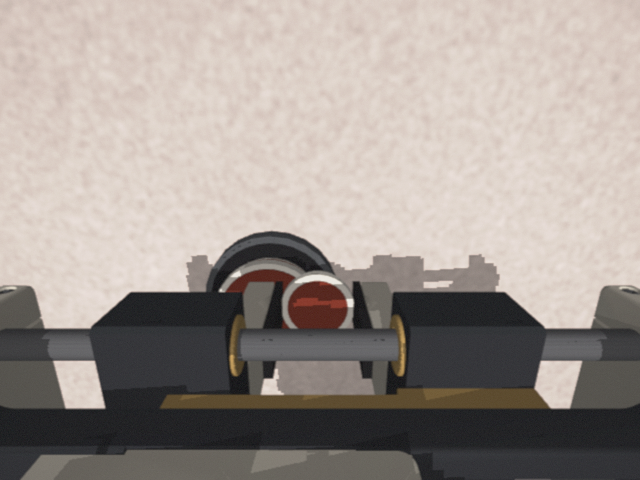

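>>> move_arm(
  increments=[
    [[8,4,0],0],
    [[10,5,0],0],
    [[8,4,0],0],
    [[2,1,0],0],
    [[0,0,0],0],
    [[0,0,0],0],
    [[0,0,0],0],
    [[0,0,0],0],
  ],
)

```text
clock: 17.7
tool_pos: [0.4634, -0.1903, 0.0474]
orientation: [179.7, 0.4, -93.9]
force: [0.2, -0.2, -0.4]
opening: 0.0338
```

```bash
python3 - <<'E'
from h import *
s=snap('wrist','w11');o=ctrl.get_obs();print(o['tool_pos'],o['orientation'],o['opening'])
E
```

```text
[ 0.46341588 -0.19028769  0.04742516] [179.66428404   0.35983785 -93.92957371] 0.0337672970546235
```

View pics/w11.png

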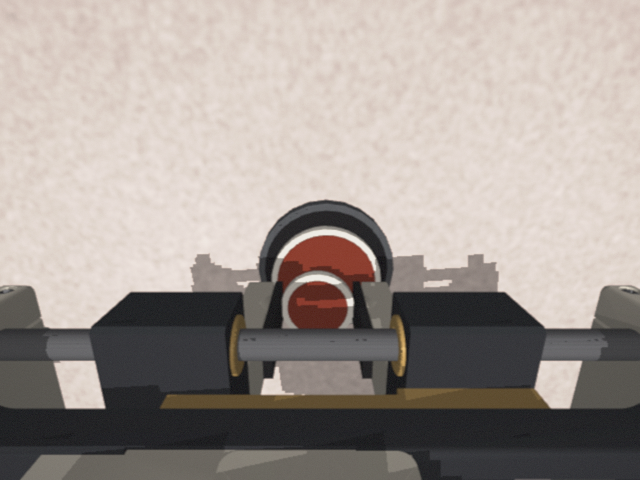

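>>> move_arm(
  increments=[
    [[-4,-2,-3],0],
    [[-1,0,-3],0],
    [[0,0,-3],0],
    [[0,0,-2],0],
    [[0,0,0],0],
    [[0,0,0],0],
    [[0,0,0],0],
    [[0,0,0],0],
  ],
)

```text
clock: 18.55
tool_pos: [0.4572, -0.1928, 0.0352]
orientation: [179.6, 0.4, -94.0]
force: [0.6, 0.4, 0.1]
opening: 0.0338
```

```bash
python3 - <<'E'
from h import *
s=snap('wrist','w12');o=ctrl.get_obs();print(o['tool_pos'],o['orientation'],o['opening'])
z=o['tool_pos'][2]-.003+.010
a=scan(s,(319,290),range(215,326,5),lambda p:p.max()<75 ,20)
print(a[0],a[len(a)//2],a[-1],'d60',fit(s,a,.027,.03))
st=scan(s,(319,285),range(215,326,5),lambda p:p.min()>150 and p.max()-p.min()<60,62);print('stand',st[len(st)//2],fit(s,st,.011,.04))
d=scan(s,(318,305),range(190,351,5),lambda p:p[0]-p[1]<35,10,60);print(d[0],d[len(d)//2],d[-1],'d35',fit(s,d,z-.0005,.0138))
E
```

```text
[ 0.45724661 -0.19282127  0.03520213] [179.62332601   0.36001719 -93.9752896 ] 0.0333405229822412
(np.float64(271.079605409094), np.float64(256.4457784734638)) (np.float64(319.0), np.float64(236.5)) (np.float64(361.59590630302756), np.float64(260.17402530974556)) d60 (array([ 0.459 , -0.1934]), np.float64(0.0006))
stand (np.float64(319.0), np.float64(209.0)) (array([ 0.4585, -0.1935]), np.float64(0.001))
(np.float64(289.440575162646), np.float64(299.964202847659)) (np.float64(318.0), np.float64(280.5)) (np.float64(345.5746170843418), np.float64(300.137851025326)) d35 (array([ 0.4578, -0.1929]), np.float64(0.0005))
```

View pics/w12.png

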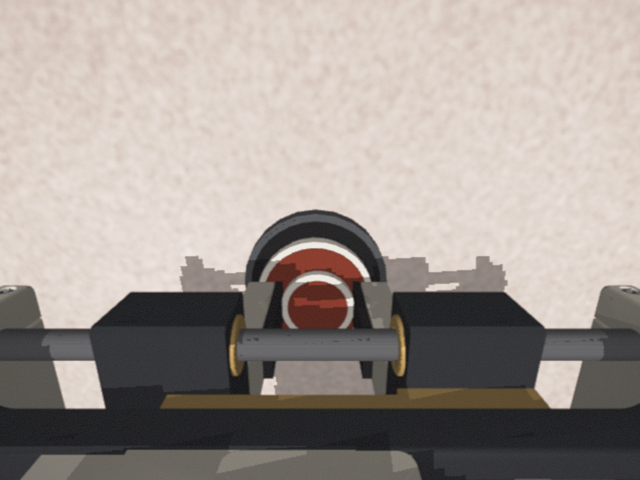

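>>> move_arm(
  increments=[
    [[1,0,-1],0],
    [[0,0,-1],0],
    [[0,0,-1],0],
    [[0,0,-1],0],
    [[0,0,-1],0],
    [[0,0,0],0],
    [[0,0,0],0],
    [[0,0,0],0],
  ],
)

```text
clock: 19.4
tool_pos: [0.4587, -0.1928, 0.0306]
orientation: [179.7, 0.3, -93.9]
force: [0.5, -0.3, 1.2]
opening: 0.0338
```

>>> move_arm(
  increments=[
    [[0,0,-0.4],0],
    [[0,0,0],0],
    [[0,0,0],0],
    [[0,0,0],0],
    [[0,0,0],0],
    [[0,0,0],0],
    [[0,0,0],0],
    [[0,0,0],0],
  ],
)

```text
clock: 20.2
tool_pos: [0.4587, -0.1929, 0.0306]
orientation: [179.7, 0.3, -93.9]
force: [-0.8, 0.9, 2.6]
opening: 0.0334
```

>>> move_arm(
  increments=[
    [[0,0,0],0],
    [[0,0,0],0],
    [[0,0,0],0],
    [[0,0,0],0],
    [[0,0,0],0],
    [[0,0,10],0],
    [[0,0,30],0],
    [[0,0,40],0],
  ],
  jaw=0.3,
)

```text
clock: 21.0
tool_pos: [0.4544, -0.1926, 0.1083]
orientation: [179.0, 0.3, -94.0]
force: [1.0, -0.1, -0.9]
opening: 0.057
```

>>> move_arm(
  increments=[
    [[0,0,30],0],
    [[3,20,40],0],
    [[4,40,30],0],
    [[4,45,10],0],
    [[4,45,0],0],
    [[4,45,0],0],
    [[4,45,0],0],
    [[4,45,0],0],
  ],
  jaw=0.4,
)

```text
clock: 21.8
tool_pos: [0.482, 0.0976, 0.2376]
orientation: [-180.0, 0.6, -94.4]
force: [0.8, -0.1, 0.1]
opening: 0.0614
```

>>> move_arm(
  increments=[
    [[4,45,0],0],
    [[4,45,0],0],
    [[4,45,0],0],
    [[4,40,0],0],
    [[2,20,0],0],
    [[0,0,0],0],
    [[0,0,0],0],
    [[0,0,0],0],
  ],
)

```text
clock: 22.6
tool_pos: [0.4978, 0.3046, 0.2435]
orientation: [-179.7, 0.8, -94.1]
force: [0.6, 0.1, -0.3]
opening: 0.0612
```

```bash
python3 - <<'E'
from h import *
s=snap('wrist','w13');o=ctrl.get_obs();print(o['tool_pos'],o['orientation'],o['joint_pos'])
print('pred jar',proj(s,(.509,.355,.115)),'port',proj(s,(.5105,.358,.116)))
snap('top','t13')
E
```

```text
[0.49784755 0.30441819 0.2436098 ] [-179.72683812    0.80808743  -94.07698389] [ 50.46421126  10.93817003 -10.18010955  -0.26548571 -68.06524854
 -54.44570373]
pred jar (np.float64(309.528122243044), np.float64(282.5006095371739)) port (np.float64(308.0715167131551), np.float64(286.1750879568598))
```

View pics/w13.png

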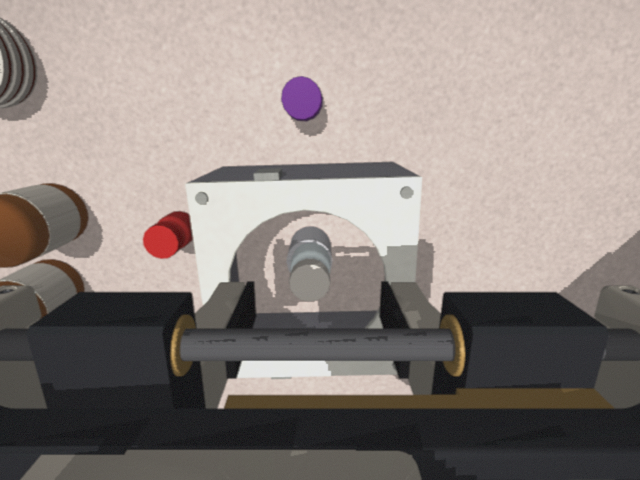

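View pics/t13.png

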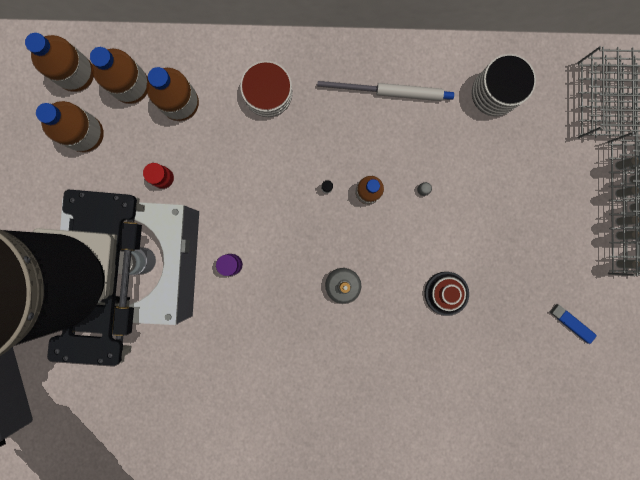

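>>> move_arm(
  increments=[
    [[4,15,-5],0],
    [[4,20,-15],0],
    [[3,15,-20],0],
    [[0,0,-20],0],
    [[0,0,-20],0],
    [[0,0,-15],0],
    [[0,0,0],0],
    [[0,0,0],0],
  ],
)

```text
clock: 23.5
tool_pos: [0.5121, 0.3545, 0.1468]
orientation: [-179.5, 1.0, -94.5]
force: [0.8, 0.5, 0.6]
opening: 0.0613
```

```bash
python3 - <<'E'
from h import *
s=snap('wrist','w14');o=ctrl.get_obs();print(o['tool_pos'],o['orientation'])
for z in (.115,): print(ray(s,311,300,z),proj(s,(.509,.354,.115)))
E
```

```text
[0.5119625  0.35452792 0.14680693] [-179.55686652    1.01734516  -94.48632487]
[0.51772091 0.37090608 0.115     ] (np.float64(323.56898180219895), np.float64(273.0139851774684))
```

View pics/w14.png

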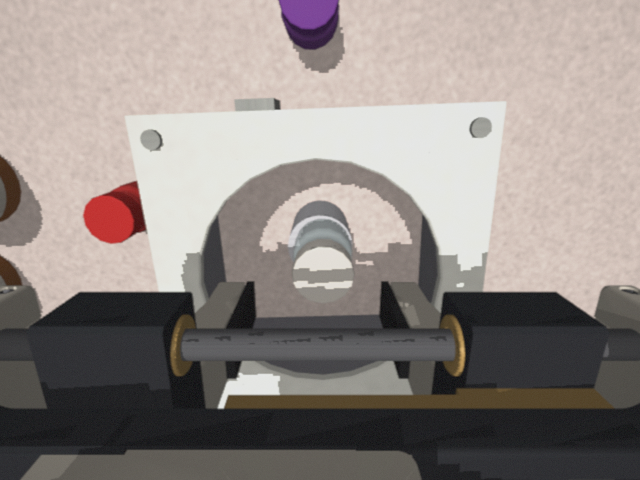

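>>> move_arm(
  increments=[
    [[-3,-0.5,-8],0],
    [[0,0,-14],0],
    [[0,0,-14],0],
    [[0,0,-14],0],
    [[0,0,-12],0],
    [[0,0,-8],0],
    [[0,0,0],0],
    [[0,0,0],0],
  ],
)

```text
clock: 24.35
tool_pos: [0.5094, 0.3546, 0.0743]
orientation: [-179.4, 1.3, -94.5]
force: [-0.1, 0.9, 0.5]
opening: 0.0613
```

>>> move_arm(
  increments=[
    [[0,-0.5,-4],0],
    [[0,0,-1],0],
    [[0,0,0],0],
    [[0,0,0],0],
    [[0,0,0],0],
    [[0,0,0],0],
    [[0,0,0],0],
    [[0,0,0],0],
  ],
  jaw=-1,
)

```text
clock: 25.15
tool_pos: [0.5101, 0.3549, 0.0707]
orientation: [-179.3, 1.4, -94.5]
force: [-0.7, -0.6, 0.1]
opening: 0.0387
```

>>> move_arm(
  increments=[
    [[0,0,0],0],
    [[0,0,5],0],
    [[0,0,10],0],
    [[0,0,15],0],
    [[0,0,20],0],
    [[0,0,25],0],
    [[0,0,25],0],
    [[0,0,20],0],
  ],
)

```text
clock: 25.95
tool_pos: [0.5087, 0.3531, 0.1961]
orientation: [-179.4, 1.2, -94.5]
force: [0.1, 0.3, -1.0]
opening: 0.0393
```

```bash
python3 - <<'E'
from h import *
s=snap('wrist','w15');o=ctrl.get_obs();print(o['tool_pos'],o['orientation'],o['opening'],o['force'])
E
```

```text
[0.51015733 0.35415318 0.20003134] [-179.20318133    1.39250145  -94.47239433] 0.03893101607213061 [1.01869988 0.59582349 4.00733231]
```

View pics/w15.png

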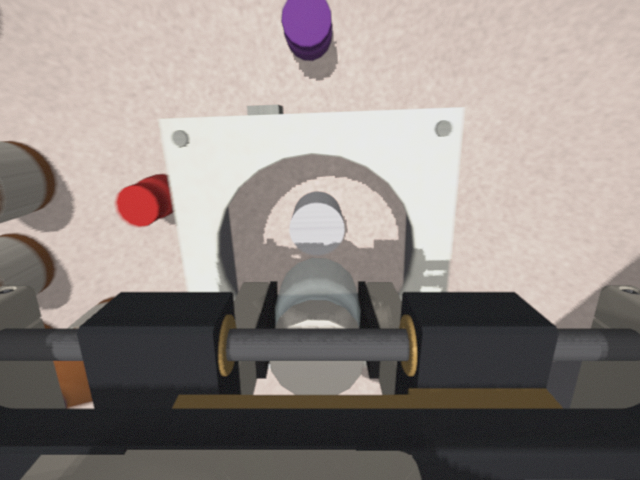

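>>> move_arm(
  increments=[
    [[-1,-10,0],0],
    [[-3,-30,0],0],
    [[-4,-40,0],0],
    [[-4,-45,0],0],
    [[-4,-45,0],0],
    [[-4,-45,0],0],
    [[-4,-45,0],0],
    [[-4,-45,0],0],
  ],
)

```text
clock: 26.8
tool_pos: [0.4775, 0.0402, 0.2021]
orientation: [-179.1, 1.5, -94.0]
force: [1.3, 1.0, -1.3]
opening: 0.0391
```

>>> move_arm(
  increments=[
    [[-4,-35,0],0],
    [[-2,-20,0],0],
    [[0,-10,0],0],
    [[0,0,0],0],
    [[0,0,0],0],
    [[0,0,0],0],
    [[0,0,0],0],
    [[0,0,0],0],
  ],
)

```text
clock: 27.6
tool_pos: [0.4668, -0.032, 0.2021]
orientation: [-179.1, 1.6, -94.3]
force: [-0.6, -0.5, -1.0]
opening: 0.0388
```

>>> move_arm(
  increments=[
    [[0,-15,0],0.008],
    [[0,-20,0],0],
    [[-1,-18,-5],0],
    [[0,-10,-15],0],
    [[0,-2,-20],0],
    [[0,0,-20],0],
    [[0,0,0],0],
    [[0,0,0],0],
  ],
)

```text
clock: 28.4
tool_pos: [0.4679, -0.0954, 0.1411]
orientation: [-179.0, 1.5, -93.4]
force: [0.9, 0.5, -0.3]
opening: 0.0392
```

```bash
python3 - <<'E'
from h import *
s=snap('wrist','w16');o=ctrl.get_obs();print(o['tool_pos'],o['orientation'],o['opening'])
snap('scene','s16');snap('top','t16')
cv2.imwrite('pics/s16c.png',cv2.resize(ld('s16')['color'][60:260,160:400,::-1],None,fx=3,fy=3))
E
```

```text
[ 0.46782555 -0.09531214  0.1411291 ] [-179.04134616    1.56121535  -93.36628936] 0.039149158479342694
```

View pics/w16.png

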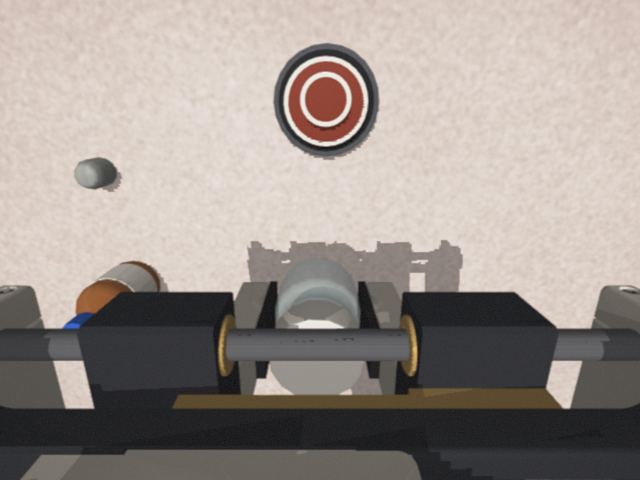

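View pics/s16c.png

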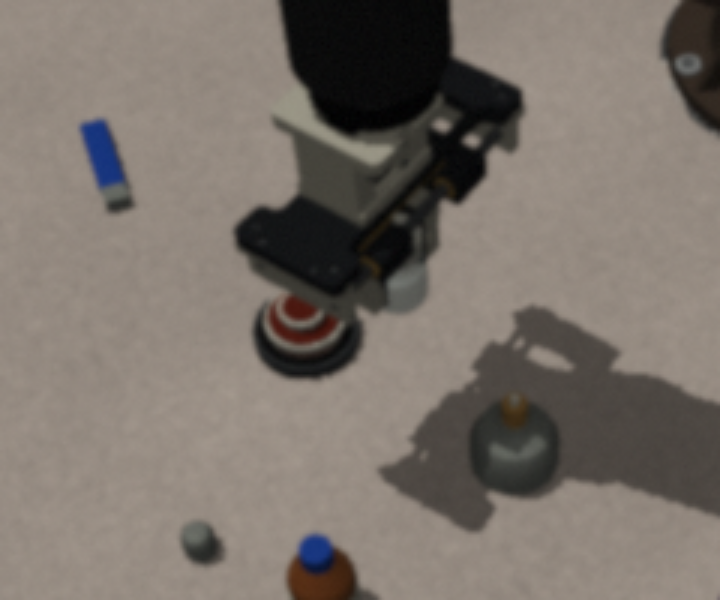

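```bash
python3 - <<'E'
from h import *
s=ld('w16')
u,v,b=ell(RED(s),(326,98),20);print(b);st=scan(s,(326,100),range(0,360,6),lambda p:p.min()>150 and p.max()-p.min()<60,46,80);print('stand',fit(s,st,.010,.04))
i=s['color'].astype(int);m=((i.min(2)>0)&RED(s))
u,v,b=ell(RED(s)&(np.hypot(*np.indices((480,640))-np.array([98,326])[:,None,None])<21),(326,98),20);print('d35',u,v,ray(s,u,v,.0365))
# jar body silhouettes
for (u0,v0) in [(318,262)]: print(ray(s,u0,v0,.1254))
print(proj(s,(.4678,-.0953,.1411)),proj(s,(.4668,-.0963,.1254)))
E
```

```text
(289, 62, 74, 79)
stand (array([ 0.4581, -0.191 ]), np.float64(0.0025))
d35 325.58486387911944 98.09678259736876 [ 0.458521   -0.19325962  0.0365    ]
[ 0.46739344 -0.10952794  0.1254    ]
(np.float64(318.4212197821113), np.float64(300.8542227306436)) (np.float64(320.52350419685433), np.float64(284.69728311117535))
```

>>> move_arm(
  increments=[
    [[-2,-1,-10],0],
    [[-1,-1,-18],0],
    [[0,0,-20],0],
    [[0,0,-20],0],
    [[0,0,-15],0],
    [[0,0,-10],0],
    [[0,0,0],0],
    [[0,0,0],0],
  ],
)

```text
clock: 29.35
tool_pos: [0.4672, -0.0967, 0.0477]
orientation: [-178.4, 1.7, -93.3]
force: [0.3, -0.4, -0.4]
opening: 0.039
```

>>> move_arm(
  increments=[
    [[-2,0,-6],0],
    [[0,0,-8],0],
    [[0,0,-6],0],
    [[0,0,-4],0],
    [[0,0,0],0],
    [[0,0,0],0],
    [[0,0,0],0],
    [[0,0,0],0],
  ],
)

```text
clock: 30.15
tool_pos: [0.4667, -0.0965, 0.0236]
orientation: [-178.2, 1.7, -93.2]
force: [0.1, 0.1, 0.1]
opening: 0.0392
```

```bash
python3 - <<'E'
from h import *
s=snap('wrist','w17');o=ctrl.get_obs();print(o['tool_pos'],o['orientation'],o['opening'],o['force'])
snap('scene','s17')
a=ld('s17')['color'][130:240,220:360,::-1];cv2.imwrite('pics/s17c.png',cv2.resize(a,None,fx=5,fy=5,interpolation=cv2.INTER_CUBIC))
E
```

```text
[ 0.46672238 -0.09645316  0.02369993] [-178.19219031    1.72295942  -93.22437406] 0.03928413151828075 [ 0.29931278 -0.31035083 -0.95203594]
```

View pics/w17.png

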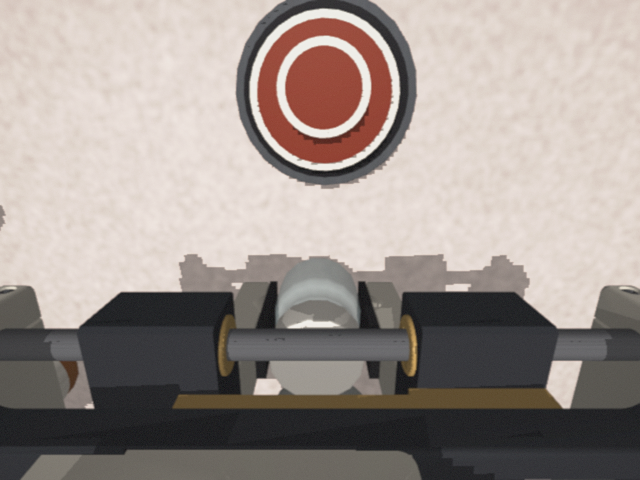

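View pics/s17c.png

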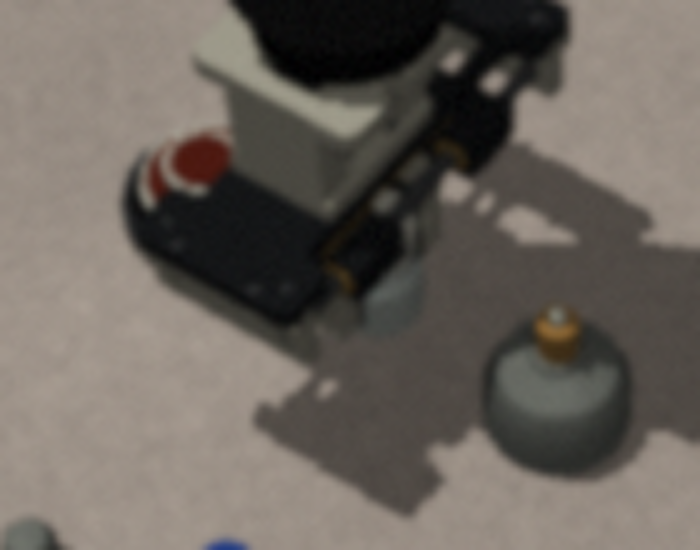

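>>> move_arm(
  increments=[
    [[-1.5,-0.5,-1],0],
    [[0,0,-2],0],
    [[0,0,-2],0],
    [[0,0,-1],0],
    [[0,0,0],0],
    [[0,0,0],0],
    [[0,0,0],0],
    [[0,0,0],0],
  ],
)

```text
clock: 31.05
tool_pos: [0.4652, -0.097, 0.0173]
orientation: [-178.2, 1.7, -93.2]
force: [-0.0, 0.3, -0.8]
opening: 0.0392
```

>>> move_arm(
  increments=[
    [[0,0,-0.7],0],
    [[0,0,-0.7],0],
    [[0,0,0],0],
    [[0,0,0],0],
    [[0,0,0],0],
    [[0,0,0],0],
    [[0,0,0],0],
    [[0,0,0],0],
  ],
)

```text
clock: 31.85
tool_pos: [0.4652, -0.097, 0.0159]
orientation: [-178.2, 1.7, -93.2]
force: [-0.4, -0.0, 0.1]
opening: 0.0388
```

>>> move_arm(
  increments=[
    [[0,0,-0.5],0],
    [[0,0,0],0],
    [[0,0,-0.4],0],
    [[0,0,0],0],
    [[0,0,0],0],
    [[0,0,0],0],
    [[0,0,0],0],
    [[0,0,0],0],
  ],
)

```text
clock: 32.65
tool_pos: [0.4654, -0.0969, 0.0154]
orientation: [-178.1, 1.7, -93.2]
force: [-0.9, -0.5, 1.2]
opening: 0.0392
```

>>> move_arm(
  increments=[
    [[0,0,0],0],
    [[0,0,0],0],
    [[0,0,0],0],
    [[0,0,0],0],
    [[0,0,0],0],
    [[0,0,0],0],
    [[0,0,0],0],
    [[0,0,0],0],
  ],
  jaw=0.4,
)

```text
clock: 33.45
tool_pos: [0.4657, -0.097, 0.0153]
orientation: [-178.1, 1.7, -93.2]
force: [0.2, -0.2, 0.1]
opening: 0.0614
```

>>> move_arm(
  increments=[
    [[0,0,5],0],
    [[0,0,15],0],
    [[0,0,25],0],
    [[0,0,30],0],
    [[0,0,30],0],
    [[10,5,30],0],
    [[25,8,10],0],
    [[25,8,0],0],
  ],
)

```text
clock: 34.25
tool_pos: [0.5226, -0.0767, 0.1694]
orientation: [-178.2, 1.7, -93.3]
force: [0.7, -0.6, 0.2]
opening: 0.0608
```

>>> move_arm(
  increments=[
    [[15,6,0],0],
    [[18,8,0],0],
    [[18,8,0],0],
    [[18,8,0],0],
    [[10,4,0],0],
    [[0,0,0],0],
    [[0,0,0],0],
    [[0,0,0],0],
  ],
  jaw=0.6,
)

```text
clock: 35.05
tool_pos: [0.6056, -0.0411, 0.1726]
orientation: [-178.0, 1.8, -93.3]
force: [0.6, -0.2, -0.5]
opening: 0.0703
```

```bash
python3 - <<'E'
from h import *
s=snap('wrist','w18');o=ctrl.get_obs();print(o['tool_pos'],o['orientation'],o['opening'])
print(proj(s,(.641,-.047,.088)))
t=snap('top','t18');snap('scene','s18')
cv2.imwrite('pics/t18c.png',cv2.resize(t['color'][220:370,270:500,::-1],None,fx=3.4,fy=3.4,interpolation=cv2.INTER_CUBIC))
E
```

```text
[ 0.60548321 -0.0411007   0.17265846] [-177.9975486     1.76210727  -93.27052169] 0.07003396875653516
(np.float64(272.2076935952182), np.float64(236.952296971099))
```

View pics/w18.png

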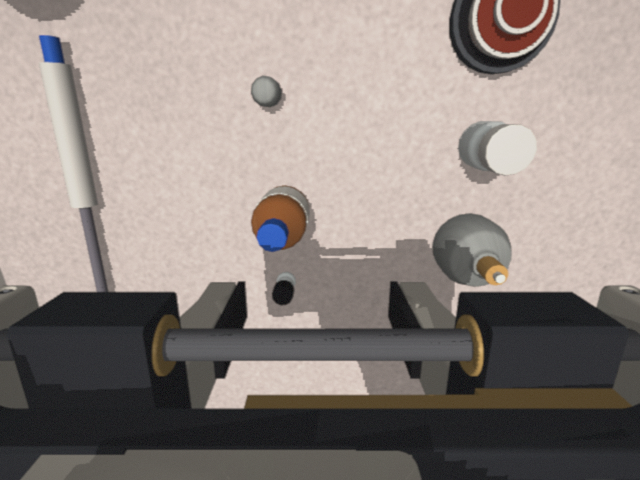

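View pics/t18.png

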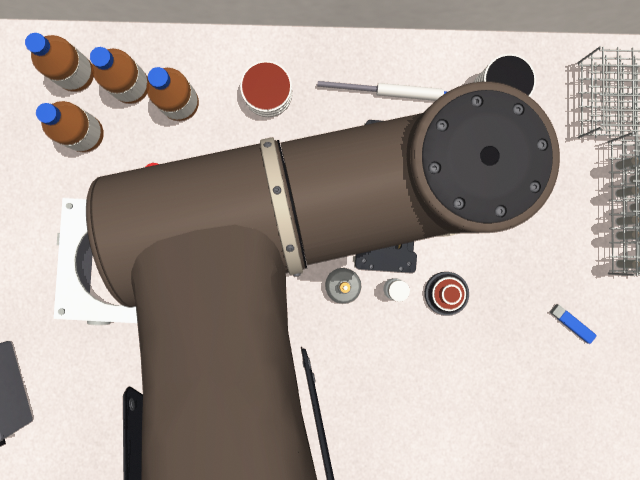

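View pics/s18.png

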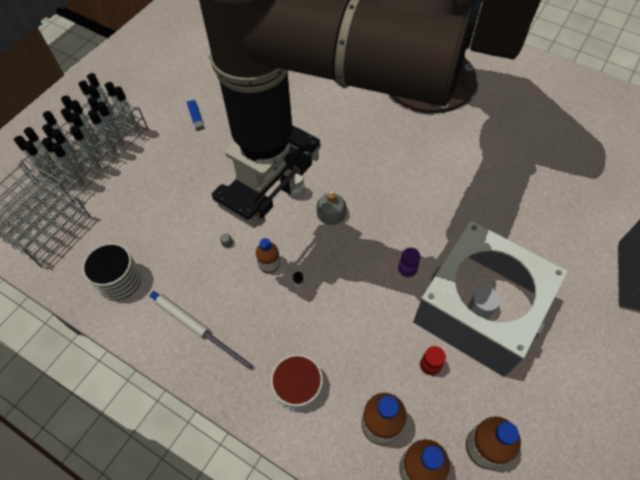

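```bash
python3 - <<'E'
from h import *
s=ld('t18');i=s['color'].astype(int)
m=(i.min(2)>205)&(i.max(2)-i.min(2)<14); print(i[290,398],i[240,480])
u,v,b=ell(m&(np.abs(np.indices((480,640))[1]-398)<16),(398,290),40);print(u,v,b)
J=ray(s,398.5,290.3,.06);J2=ray(s,u,v,.06)
S=np.array(ray(s,447.1,293.4,.011));
u2,v2,b2=ell(RED(s),(450,294),20);D=ray(s,u2,v2,.03)
B=ray(s,345.1,287.5,.078);print('J',J,J2,'S',S,'D',D,'B',B,'mid',(S+B)/2)
cv2.imwrite('pics/c18.png',cv2.resize(s['color'][260:330,310:480,::-1],None,fx=4.7,fy=4.7,interpolation=cv2.INTER_CUBIC))
E
```

```text
[250 250 246] [245 236 230]
399.21455323702514 290.6474050294275 (389, 281, 21, 21)
J [ 0.4657797 -0.0926124  0.06     ] [ 0.46520162 -0.093843    0.06      ] S [ 0.45776895 -0.18941946  0.011     ] D [ 0.45897653 -0.18774265  0.03      ] B [4.70693541e-01 1.88640154e-05 7.80000000e-02] mid [ 0.46423124 -0.0947003   0.0445    ]
```

View pics/c18.png

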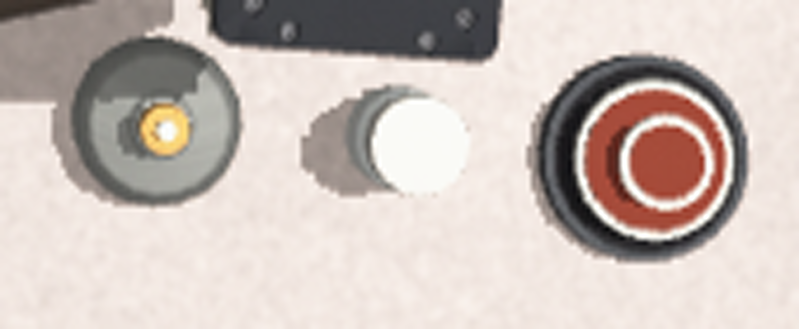

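>>> move_arm(
  increments=[
    [[10,-2,0],0],
    [[13,-2,0],0],
    [[10,-2,0],0],
    [[2,0,-10],0],
    [[0,0,-15],0],
    [[0,0,-15],0],
    [[0,0,-10],0],
    [[0,0,0],0],
  ],
)

```text
clock: 36.0
tool_pos: [0.6445, -0.0487, 0.1183]
orientation: [-178.0, 1.8, -93.4]
force: [0.2, 0.3, -0.0]
opening: 0.0702
```

```bash
python3 - <<'E'
from h import *
s=snap('wrist','w19');o=ctrl.get_obs();print(o['tool_pos'],o['orientation'],o['opening'])
print(proj(s,(.641,-.0475,.088)))
E
```

```text
[ 0.64490958 -0.04866391  0.11906356] [-177.95757875    1.76861886  -93.35735894] 0.06985951632167998
(np.float64(325.9567076457882), np.float64(276.26332303904275))
```

View pics/w19.png

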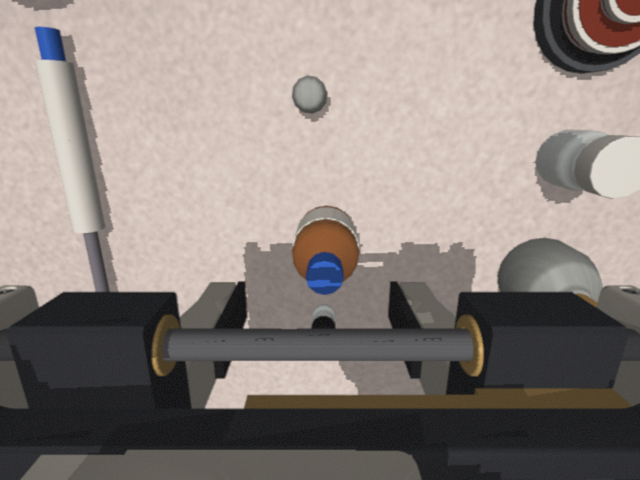

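>>> move_arm(
  increments=[
    [[-3,0,-8],0],
    [[0,0,-16],0],
    [[0,0,-16],0],
    [[0,0,-16],0],
    [[0,0,-14],0],
    [[0,0,-8],0],
    [[0,0,0],0],
    [[0,0,0],0],
  ],
)

```text
clock: 36.85
tool_pos: [0.6435, -0.0482, 0.0415]
orientation: [-177.5, 1.9, -93.3]
force: [0.3, -0.3, -0.0]
opening: 0.0704
```

>>> move_arm(
  increments=[
    [[-2,0,-6],0],
    [[0,0,-6],0],
    [[0,0,-2],0],
    [[0,0,0],0],
    [[0,0,0],0],
    [[0,0,0],0],
    [[0,0,0],0],
    [[0,0,0],0],
  ],
)

```text
clock: 37.65
tool_pos: [0.6429, -0.0479, 0.029]
orientation: [-177.3, 1.9, -93.3]
force: [-0.0, 0.1, -0.8]
opening: 0.0701
```

>>> move_arm(
  increments=[
    [[0,0,0],0],
    [[0,0,0],0],
    [[0,0,0],0],
    [[0,0,0],0],
    [[0,0,0],0],
    [[0,0,0],0],
    [[0,0,0],0],
    [[0,0,0],0],
  ],
  jaw=-1,
)

```text
clock: 38.45
tool_pos: [0.6429, -0.048, 0.0292]
orientation: [-177.3, 1.9, -93.3]
force: [-0.3, 0.1, -1.3]
opening: 0.0453
```

>>> move_arm(
  increments=[
    [[0,0,4],0],
    [[0,0,8],0],
    [[0,0,16],0],
    [[0,0,25],0],
    [[0,0,30],0],
    [[0,0,30],0],
    [[0,0,15],0],
    [[0,0,0],0],
  ],
)

```text
clock: 39.25
tool_pos: [0.6408, -0.0484, 0.1642]
orientation: [-177.4, 1.9, -93.3]
force: [1.0, -0.4, -1.1]
opening: 0.0454
```

```bash
python3 - <<'E'
from h import *
s=snap('wrist','w20');o=ctrl.get_obs();print(o['tool_pos'],o['orientation'],o['opening'],o['force'])
E
```

```text
[ 0.64043476 -0.04837436  0.16311911] [-177.45914614    1.86390763  -93.30762632] 0.04545197194622865 [ 0.11998176 -1.0380997  -0.81548253]
```

View pics/w20.png

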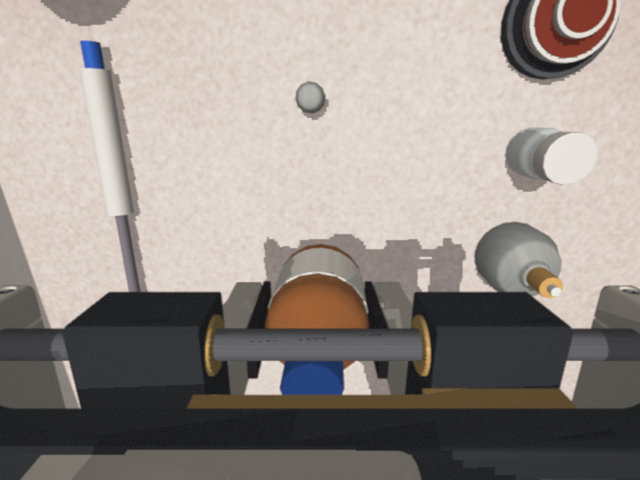

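>>> move_arm(
  increments=[
    [[-10,10,0],0],
    [[-20,20,0],0],
    [[-25,22,0],0],
    [[-25,22,0],0],
    [[-25,22,0],0],
    [[-20,18,0],0],
    [[-10,10,0],0],
    [[0,0,0],0],
  ],
)

```text
clock: 40.1
tool_pos: [0.4905, 0.0783, 0.1518]
orientation: [-178.4, 1.6, -93.5]
force: [1.0, 0.4, -1.1]
opening: 0.0454
```

>>> move_arm(
  increments=[
    [[0,0,0],0],
    [[0,0,0],0],
    [[0,0,0],0],
    [[0,0,0],0],
    [[0,0,0],0],
    [[0,0,0],0],
    [[0,0,0],0],
    [[0,0,0],0],
  ],
)

```text
clock: 40.9
tool_pos: [0.4907, 0.0764, 0.1495]
orientation: [-178.6, 1.5, -93.7]
force: [0.1, 1.0, -1.1]
opening: 0.0452
```

>>> move_arm(
  increments=[
    [[-6,8,0],0],
    [[-6,7,-5],0],
    [[0,0,-15],0],
    [[0,0,-20],0],
    [[0,0,-20],0],
    [[0,0,-15],0],
    [[0,0,-8],0],
    [[0,0,0],0],
  ],
)

```text
clock: 41.7
tool_pos: [0.4756, 0.0954, 0.0636]
orientation: [-178.4, 1.6, -93.5]
force: [0.1, -0.3, -1.4]
opening: 0.0453
```

```bash
python3 - <<'E'
from h import *
s=snap('wrist','w21');o=ctrl.get_obs();print(o['tool_pos'],o['orientation'],o['opening'])
snap('scene','s21');snap('top','t21')
cv2.imwrite('pics/s21c.png',cv2.resize(ld('s21')['color'][130:300,220:440,::-1],None,fx=3.5,fy=3.5,interpolation=cv2.INTER_CUBIC))
E
```

```text
[0.475921   0.09558983 0.06419206] [-178.40736314    1.60500009  -93.54459241] 0.0453693590439433
```

View pics/w21.png

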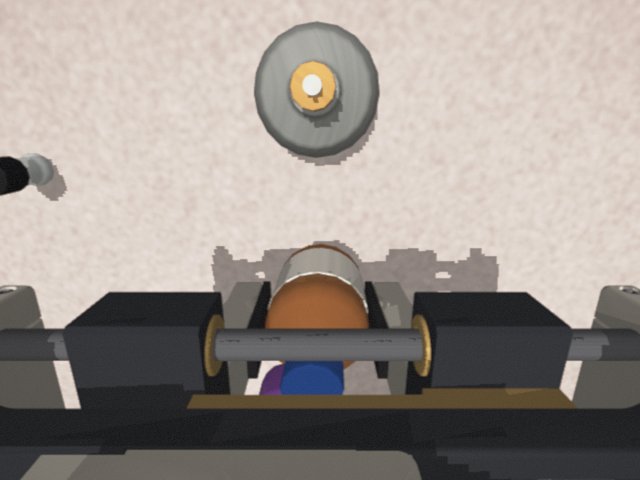

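View pics/s21c.png

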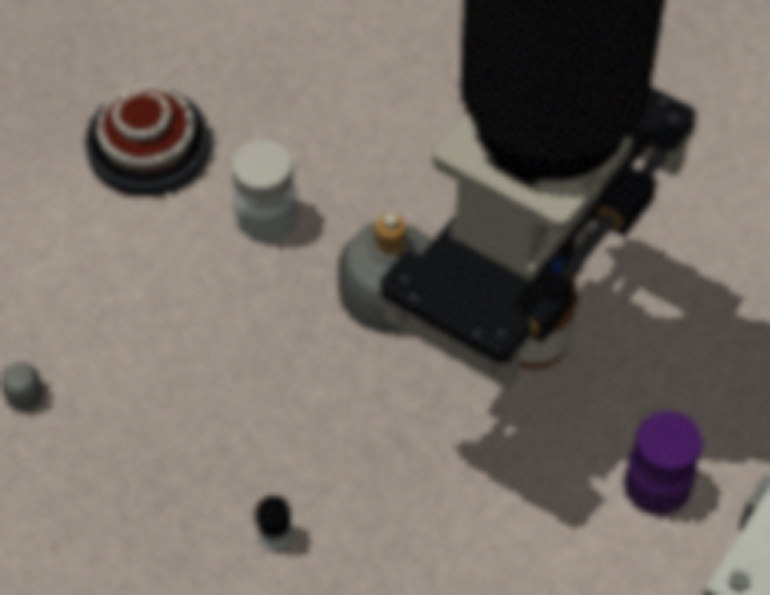

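```bash
python3 - <<'E'
from h import *
s=ld('w21');print('wick',ray(s,312.5,85,.078))
for z in(.015,.03,.04): 
  p=[ray(s,255,90,z),ray(s,379,90,z),ray(s,318,22,z),ray(s,318,155,z)];print(z,np.linalg.norm(p[0]-p[1]).round(4),((p[0]+p[1])/2).round(4),np.linalg.norm(p[2]-p[3]).round(4),((p[2]+p[3])/2).round(4))
print(proj(s,(.4759,.0956,.0642)))
E
```

```text
wick [ 0.47137668 -0.00181849  0.078     ]
0.015 0.0662 [ 0.4714 -0.0042  0.015 ] 0.0657 [ 0.4707 -0.003   0.015 ]
0.03 0.0614 [ 0.471  -0.0032  0.03  ] 0.0609 [ 0.4705 -0.0021  0.03  ]
0.04 0.0581 [ 0.4708 -0.0025  0.04  ] 0.0577 [ 0.4703 -0.0015  0.04  ]
(np.float64(317.4589915032465), np.float64(301.6168975835318))
```

>>> move_arm(
  increments=[
    [[2,-3,-6],0],
    [[0,0,-8],0],
    [[0,0,-8],0],
    [[0,0,-5],0],
    [[0,0,-2],0],
    [[0,0,0],0],
    [[0,0,0],0],
    [[0,0,0],0],
  ],
)

```text
clock: 42.65
tool_pos: [0.4802, 0.093, 0.0353]
orientation: [-178.1, 1.8, -93.6]
force: [-0.3, -0.8, -1.8]
opening: 0.0456
```

>>> move_arm(
  increments=[
    [[-2,-0.5,-1],0],
    [[0,0,-1],0],
    [[0,0,-1],0],
    [[0,0,-1],0],
    [[0,0,-1],0],
    [[0,0,0],0],
    [[0,0,0],0],
    [[0,0,0],0],
  ],
)

```text
clock: 43.45
tool_pos: [0.4784, 0.0928, 0.0305]
orientation: [-178.1, 1.8, -93.5]
force: [0.2, -0.6, -1.7]
opening: 0.0456
```

>>> move_arm(
  increments=[
    [[0,0,-0.5],0],
    [[0,0,0],0],
    [[0,0,-0.5],0],
    [[0,0,0],0],
    [[0,0,-0.5],0],
    [[0,0,0],0],
    [[0,0,0],0],
    [[0,0,0],0],
  ],
)

```text
clock: 44.25
tool_pos: [0.4786, 0.0929, 0.0293]
orientation: [-178.1, 1.8, -93.5]
force: [0.5, -0.0, -0.6]
opening: 0.0453
```

Force has fallen from -1.8 to -0.6 N, so the bottle is touching down. I'll go a touch further, then release.

>>> move_arm(
  increments=[
    [[0,0,-0.5],0],
    [[0,0,0],0],
    [[0,0,0],0],
    [[0,0,0],0],
    [[0,0,0],0],
    [[0,0,0],0],
    [[0,0,0],0],
    [[0,0,0],0],
  ],
)

```text
clock: 45.05
tool_pos: [0.4787, 0.0929, 0.0293]
orientation: [-178.0, 1.8, -93.5]
force: [-0.9, -0.7, 0.0]
opening: 0.0452
```

>>> move_arm(
  increments=[
    [[0,0,0],0],
    [[0,0,0],0],
    [[0,0,0],0],
    [[0,0,0],0],
    [[0,0,0],0],
    [[0,0,0],0],
    [[0,0,0],0],
    [[0,0,0],0],
  ],
  jaw=0.6,
)

```text
clock: 45.85
tool_pos: [0.4791, 0.0931, 0.0292]
orientation: [-178.0, 1.8, -93.5]
force: [-0.5, -0.5, -0.2]
opening: 0.0701
```

>>> move_arm(
  increments=[
    [[0,0,5],0],
    [[0,0,15],0],
    [[0,0,25],0],
    [[0,0,30],0],
    [[0,0,30],0],
    [[0,0,35],0],
    [[0,20,20],0],
    [[0,40,0],0],
  ],
)

```text
clock: 46.65
tool_pos: [0.4768, 0.15, 0.198]
orientation: [-178.1, 1.8, -93.8]
force: [1.1, 0.4, 0.4]
opening: 0.0699
```

>>> move_arm(
  increments=[
    [[0,40,0],0],
    [[0,45,0],0],
    [[0,45,0],0],
    [[0,45,0],0],
    [[0,30,0],0],
    [[0,0,0],0],
    [[0,0,0],0],
    [[0,0,0],0],
  ],
)

```text
clock: 47.45
tool_pos: [0.4751, 0.3665, 0.203]
orientation: [-177.8, 2.1, -93.6]
force: [0.2, 0.2, -0.2]
opening: 0.0703
```

```bash
python3 - <<'E'
from h import *
o=ctrl.get_obs();print(o['clock'],o['tool_pos'])
t=snap('top','t22');snap('scene','s22')
cv2.imwrite('pics/t22c.png',cv2.resize(t['color'][240:330,260:480,::-1],None,fx=3.6,fy=3.6,interpolation=cv2.INTER_CUBIC))
E
```

```text
47.45 [0.47510099 0.36647031 0.20300025]
```

View pics/t22c.png

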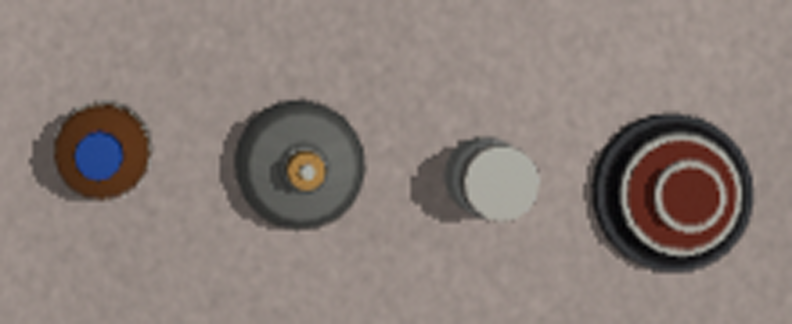

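View pics/s22.png

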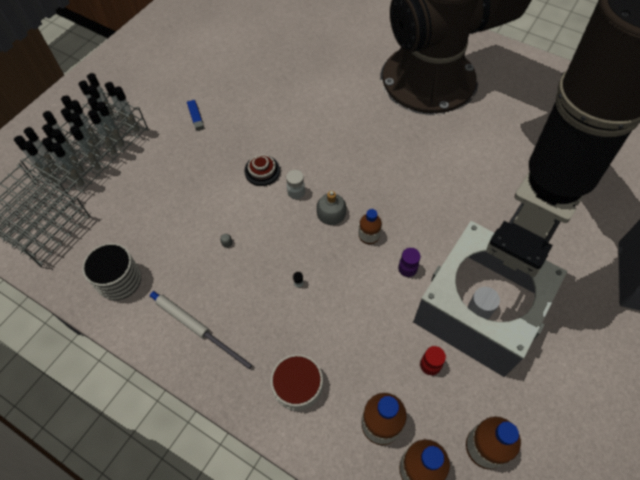

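The crop shows the row bottle cap (99,156), burner neck (307,171), jar cap (502,182) and dish stack (690,195), all upright. Snuffer and vial are where they were. Now the numbers.

```bash
python3 - <<'E'
from h import *
s=ld('t22');i=s['color'].astype(int);P=lambda u,v,z:ray(s,260+u/3.6,240+v/3.6,z)[:2]
bl=(i[...,2]-i[...,0]>50);u,v,b=ell(bl,(287,283),10);K=ray(s,u,v,.088)[:2]
K2=P(99.5,156,.088);B=P(306.5,171.5,.078);J=P(502.3,182.5,.06);S=P(672,192.5,.011);D60=P(683,194,.027);D35=P(690,196.5,.037)
print('bot',K,K2,'B',B,'J',J,'S',S,'d60',D60,'d35',D35)
e=(B-S)/np.linalg.norm(B-S);n=np.array([-e[1],e[0]])
for nm,p in [('J',J),('B',B),('K',K),('K2',K2)]: print(nm,((p-S)@e*1e3).round(1),((p-S)@n*1e3).round(1))
# scene
q=ld('scene0');w=ld('s22')
cv2.imwrite('pics/s22c.png',cv2.resize(w['color'][140:260,230:430,::-1],None,fx=4,fy=4,interpolation=cv2.INTER_CUBIC))
for nm,uv in [('snuf',(225,239)),('vial',(298,277))]:
  a=q['color'][uv[1]-14:uv[1]+14,uv[0]-12:uv[0]+12].astype(int);c=w['color'][uv[1]-14:uv[1]+14,uv[0]-12:uv[0]+12].astype(int)
  print(nm,cv2.phaseCorrelate(a.mean(2),c.mean(2)))
E
```

```text
bot [0.4777009  0.09657508] [0.47711261 0.09540449] B [ 4.70463197e-01 -4.88011742e-05] J [ 0.46512746 -0.09438102] S [ 0.4576301  -0.18863093] d60 [ 0.4581446  -0.18980829] d35 [ 0.45771845 -0.19051115]
J 94.5 -1.1
B 189.0 0.0
K 285.9 -0.7
K2 284.7 -0.2
snuf ((-0.027036821644969677, -0.11216716282421402), 0.9734387396510685)
vial ((0.03878665037613338, 0.03626159991229727), 1.0512911641710274)
```

View pics/s22c.png

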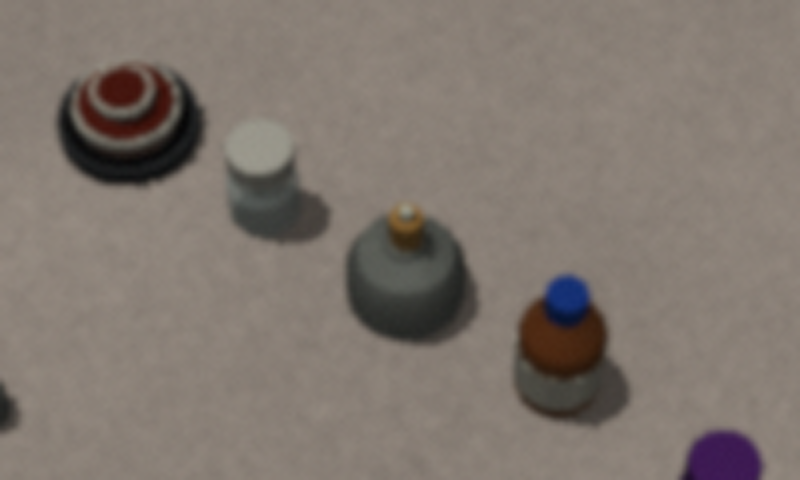

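```bash
python3 - <<'E'
from h import *
print(ctrl.close_job(), ctrl.get_obs()['clock'])
E
```

```text
the job is handed in; nothing more can be done
the job is handed in; nothing more can be done
```

I did the job in the order asked and handed it in at about 47.5 s of the 112 s allowed. The larger dish is on the stand with the small dish on its lid. The jar came out through the port and stands midway between stand and burner. The small bottle stands on the far side of the burner.

The last top view puts the jar at 94.5 mm, the burner at 189 mm and the bottle at 285–286 mm along the row from the stand (ideal 95, 190 and 285). Side offsets are about 1 mm or less, and the two dishes are within about 2 mm of the stand's centre. Everything looks upright, and the snuffer and vial did not move (image shift about 0.1 pixel or less).

- **Camera disagreement:** the three cameras differed by up to about 5 mm in absolute position, so I set the final positions from distances measured within one picture. Even there, the stand-to-burner distance reads 189 mm against the 190 mm given.
- **Gripper tilt:** the gripper drifted to about 2–3° of tilt during the run. I saw no effect on the placed objects.

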